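# Clear the art table after class

### The job

Class is over: put the five things left on the art table back where they belong. Lay both markers flat and lengthwise on the floor of the wooden tray, lay both erasers flat on the floor of the metal tin (not on each other or on edge), and stand the glue stick upright, cap up, in the white pot; leave the brush jar and the tape roll where they are.

Things in the scene. Friction and masses are not known exactly. Their poses are not given: they have to be found in the camera images.
- marker_a: Twin-tip marker, all black with two thin grey rings and a narrow paper label, lying flat: a straight bar 150 long (own x), 16 wide (y) and 16 high (z), 0.02-0.03 kg. Origin at its middle, 8 mm above what it lies on; z up.
- marker_b: Broad marker, white barrel with a black cap at its +x end, lying flat: a straight bar 125 long (own x), 20 wide (y) and 20 high (z), 0.02-0.04 kg. Origin at its middle, 10 mm above what it lies on; z up.
- eraser_a: White vinyl block eraser in a plain brown card sleeve, lying flat: 60 long (x), 24 wide (y), 13 high (z). Origin at its middle, 6.5 mm above what it lies on; z up.
- eraser_b: Tan rubber block eraser without sleeve, both ends bevelled to an edge, lying flat: 50 long (x, edge to edge), 26 wide (y), 13 high (z). Origin at its middle, 6.5 mm above what it lies on; z up.
- glue_stick: Glue stick standing upright on its flat foot: a plain cylinder, 27 in diameter and 94 tall, white below with a grey cap as its top third. Origin at its middle, 47 mm above its foot; z up towards the cap.
- marker_tray: Open shallow wooden tray for the markers, fixed to the table. Outside 188 (own x, its length) by 126 (y), 22 high; walls 4 thick, floor 4 thick; inside 180 by 118. Origin at the centre of its underside on the table; z up. Its floor is bare.
- eraser_tin: Open shallow bare-metal tin for the erasers, fixed to the table. Outside 92 (own x) by 136 (own y), about 30 high with its rolled rim; walls 4 thick, floor 4 thick; inside 84 by 128. Origin at the centre of its underside on the table; z up. It is empty.
- glue_pot: Low round white ceramic pot for the glue stick, fixed to the table: 62 outside diameter, 50 high, wall 4, floor 5 thick, inside diameter 54. Origin at the centre of its underside on the table; z up. It is empty.
- brush_jar: Bystander, loose: closed glass jar with a metal collar, 73 in diameter and 105 high, with brushes standing out of it up to about 210 mm high and 35 mm off its axis. Origin at the centre of its underside. Leave it alone.
- tape_roll: Bystander, loose: roll of cream masking tape lying flat, 100 outside and 76 inside diameter, 24 high. Origin at the centre of its underside. Leave it alone.
There are look-alikes about, which are no part of the job. Of the things like the marker_tray, leave any that is black; of the rest the larger one is meant.

How it is judged (in metres and radians):
At the end, for the whole second after the job is handed in: Markers flat on the tray floor (centres at most 4.5 mm above rest), within 0.35 rad of its length; erasers flat on the tin floor (at most 4 mm above rest); glue stick on the pot floor, cap up, within 0.12 rad of upright; all five let go and at rest; jar and tape within 25 mm of their starts (x of marker_a in the frame of marker_tray between -0.035 and 0.035 m and y of marker_a in the frame of marker_tray between -0.053 and 0.053 m and z of marker_a in the frame of marker_tray below 0.0165 m and angle between the x axis of each of marker_a, marker_b and the x axis of marker_tray, either way round below 0.35 rad and x of marker_b in the frame of marker_tray between -0.035 and 0.035 m and y of marker_b in the frame of marker_tray between -0.051 and 0.051 m and z of marker_b in the frame of marker_tray below 0.0185 m and x of eraser_a in the frame of eraser_tin between -0.036 and 0.036 m and y of eraser_a in the frame of eraser_tin between -0.058 and 0.058 m and z of each of eraser_a, eraser_b in the frame of eraser_tin below 0.0145 m and x of eraser_b in the frame of eraser_tin between -0.036 and 0.036 m and y of eraser_b in the frame of eraser_tin between -0.058 and 0.058 m and horizontal distance between glue_stick and glue_pot below 0.017 m and z of glue_stick in the frame of glue_pot below 0.057 m and angle between glue_stick's own z axis and vertical below 0.12 rad and linear speed of each of marker_a, marker_b, eraser_a, eraser_b, glue_stick below 0.02 m/s and contact force between each of marker_a, marker_b, eraser_a, eraser_b, glue_stick and the fingers below 0.05 N and distance of each of brush_jar, tape_roll from where it was at the start of the episode below 0.025 m); the robot touches nothing.
It fails at once if the brush jar is pushed more than 25 mm or tipped (distance of brush_jar from where it was at the start of the episode above 0.025 m or angle between brush_jar's own z axis and vertical above 0.3 rad).
It fails at once if the tape roll is moved more than 25 mm (distance of tape_roll from where it was at the start of the episode above 0.025 m).
It also fails if it takes over 115 s, if anything falls off the work surface, if the arm or the gripper's body presses on something with over 40 N, if the wrist force passes 120 N, or if a joint passes its speed limit or range.

### The arm

A 6-joint arm with a two-finger parallel gripper is mounted at the origin on the work surface. World frame = base frame: x ahead of the robot, y to its left, z up, the work surface at z = 0. Lengths are in m, angles in degrees, forces in N, time in s.
With the tool pointing down it reaches from about 0.4 to 0.825 m from the base axis. Payload 7 kg.
Tool frame: the origin (TCP) lies midway between the tips of the shut fingers; the grasp point (between the pads) lies 19 mm behind it; x points along the fingers, z is the direction in which the jaws open and shut, and the axes are right-handed (so a half turn about x gives the same grasp; the last joint's range is limited). The gripper opens to 88 mm and grips with 3 to 60 N. Pads are 19 mm wide; open, the fingers measure 130 mm over their backs; the gripper's body (78 mm by 193 mm) begins 47 mm behind the grasp point.
Start: joints at [91.908, 20.546, 0.682, 0, -70.136, -16.507], TCP at [0.17, 0.653, 0.227] pointing down, gripper open.
Joint ranges: [-176.03, 176.03], [-82.01, 121.73], [-58.28, 71.71], [-173.87, 95.51], [-174.79, -0.11], [-173.66, 173.66]. Speed limits (degrees/s): [136.94, 136.94, 172.46, 180, 180, 180].

### API

Orientations are given as [roll, pitch, yaw] about the fixed x, y, z axes, in that order (R = Rz(yaw) Ry(pitch) Rx(roll)).
In Python, from plant import get_state, capture, close_job gives the robot as it stands.
- The arm moves only by the tool play_rows, never from a script. Its argument "series" is one flat list of numbers, 4 for each row, row after row: the shift along the tool's x, y, z in m, then the turn about the tool's x in rad. In form: [tx, ty, tz, spin, tx, ty, tz, spin, ...]. A call has exactly 5 rows; each row shifts and turns the commanded pose from where the row before left it, along the tool's axes as they then stand; what a row does not reach is not made up. A row lasts 1/12 s, in which the tool goes at most 41.7 mm and 7.16 degrees, less where a joint would pass 70% of its speed; a pose out of reach is approached as far as the arm can. A call is refused whole if a number of a shift passes 0.0417 or a number of a turn 0.125, either way. A call with a gripper value outside its range is refused whole. "jaw" is the opening in per cent of the stroke, from 0 (shut) to 100 (fully open), set as the call begins (left out, the last holds). The fingers move at their own pace and stop on an object; "squeeze" is the grip in N (left out, the last holds). Time passes only in rows, so rows that do not move let the fingers close, or fill a call up. It gives the time, the measured TCP pose, the force and the opening at its end, in the units of the state.
- get_state(): the state, without advancing time (a new reading comes with each control period).
- capture(name): name is "side" or "top"; returns a dict with "img" (480x640x3 uint8, blue, green, red), "K" (3x3 intrinsics, pixels), "world_from_camera" (4x4, takes a point from camera to world coordinates). Camera axes: x right, y down, z forward; pixel columns grow to the right and rows downward; lengths in m; the calibration is good to about 2 mm. A picture is of the moment at which its call begins. There is no depth.
- close_job(): hands the job in, once; it reports no verdict.
The state is a dict: "time_s": time; "joints": joint angles; "qd": joint speeds; "joint_torque": joint torques, N m; "tcp_pos": TCP position; "eef_rot": TCP orientation; "contact_force": force on the tool from outside, world axes, zero at the start; "moment": the same for the moment, N m; "gripper_width": finger opening in m.
Only numpy, scipy, OpenCV 4.12 (cv2) and the standard library are available. Lean on these libraries where they do the work, as an engineer would, in place of code of your own. Each camera call takes 0.05 s, during which the arm holds its last target.

## Working session

There is one attempt and no reset: what is moved stays moved. The work goes in short steps, Python scripts to look and compute and a tool call to move; the robot and the scene stay as the last step left them, time stands still between calls to the robot, and variables do not carry over. Pictures are saved under pics/ and viewed, and the job is handed in when it is done.

Besides the shell and the picture viewer there is one more tool, called in YAML: its name, and indented under it one key for each argument. play_rows: Moves the arm, as the interface text tells. Its arguments: {"type":"object","properties":{"series":{"type":"array","items":{"type":"number"}},"jaw":{"type":"number"},"squeeze":{"type":"number"}},"required":["series"]}

```bash
ls; mkdir -p pics
python3 - <<'E'
from plant import get_state, capture
import cv2,numpy as np
print(get_state())
for n in("top","side"):
    c=capture(n); cv2.imwrite(f"pics/{n}0.png",c["img"]); np.savez(f"{n}0.npz",**c); print(n,c["K"].round(1).tolist(),c["world_from_camera"].round(3).tolist())
E
```

```text
pics
{'time_s': 0.0, 'joints': array([ 9.19073083e+01,  2.05903198e+01,  6.33660636e-01, -1.96622236e-02,
       -7.01374846e+01, -1.65078441e+01]), 'qd': array([-0.02075558, -0.03284488, -0.01350204, -0.12578704,  0.05632663,
       -0.04940178]), 'joint_torque': array([ 3.16430132e-04, -5.82714593e+01,  2.93050826e+01,  6.99717432e+00,
        7.11073910e-03, -1.48600216e-04]), 'tcp_pos': array([0.1700482 , 0.65271176, 0.22563588]), 'eef_rot': array([  5.40136604,  89.90405826, -99.20586549]), 'contact_force': array([-0.39618637, -0.18054367, -0.2362881 ]), 'moment': array([-0.01585511, -0.03481264, -0.01472385]), 'gripper_width': 0.087575636611184}
top [[457.7, 0.0, 322.5], [0.0, 457.7, 237.0], [0.0, 0.0, 1.0]] [[-0.01, -0.995, 0.098, 0.35], [-1.0, 0.01, 0.001, -0.099], [-0.002, -0.098, -0.995, 1.25], [0.0, 0.0, 0.0, 1.0]]
side [[524.4, 0.0, 322.3], [0.0, 524.4, 238.0], [0.0, 0.0, 1.0]] [[-0.998, -0.032, 0.059, 0.39], [-0.065, 0.702, -0.709, 0.76], [-0.018, -0.712, -0.702, 0.906], [0.0, 0.0, 0.0, 1.0]]
```

View pics/top0.png

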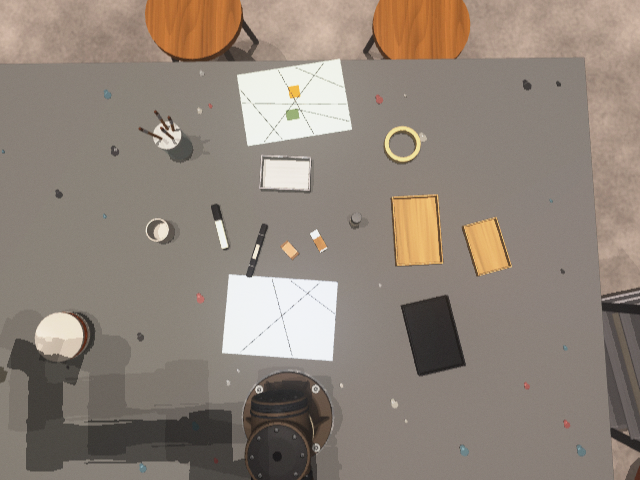

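View pics/side0.png

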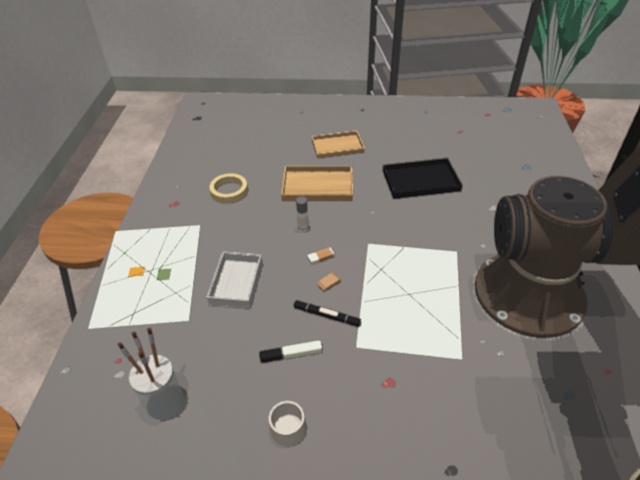

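Candidates in the top view, for the tray: large wooden at (417,230), small wooden at (487,247), black at (433,335). The large wooden one fits: it isn't black, and it's the larger of the other two. I'll confirm this in a crop and measure everything.

```bash
cat > h.py <<'E'
import numpy as np, cv2
from plant import get_state, capture
def ray(c,uv,z):
    K,T=c["K"],c["world_from_camera"]
    uv=np.atleast_2d(np.float64(uv)); d=np.c_[uv,np.ones(len(uv))]@np.linalg.inv(K).T@T[:3,:3].T
    o=T[:3,3]; return (o+d*((z-o[2])/d[:,2])[:,None])[:,:2]
def px(c,P):
    T=np.linalg.inv(c["world_from_camera"]); p=np.atleast_2d(P)@T[:3,:3].T+T[:3,3]; p=p@c["K"].T; return p[:,:2]/p[:,2:]
E
python3 - <<'E'
import cv2
t=cv2.imread("pics/top0.png"); s=cv2.imread("pics/side0.png")
cv2.imwrite("pics/c1.png",cv2.resize(t[140:290,200:400],None,fx=4,fy=4,interpolation=cv2.INTER_CUBIC))
cv2.imwrite("pics/c2.png",cv2.resize(t[180:390,380:530],None,fx=2.8,fy=2.8,interpolation=cv2.INTER_CUBIC))
cv2.imwrite("pics/c3.png",cv2.resize(t[100:260,130:200],None,fx=3.7,fy=3.7,interpolation=cv2.INTER_CUBIC))
cv2.imwrite("pics/c4.png",cv2.resize(s[160:380,200:400],None,fx=2.7,fy=2.7,interpolation=cv2.INTER_CUBIC))
E
```

```text
(no output)
```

View pics/c1.png

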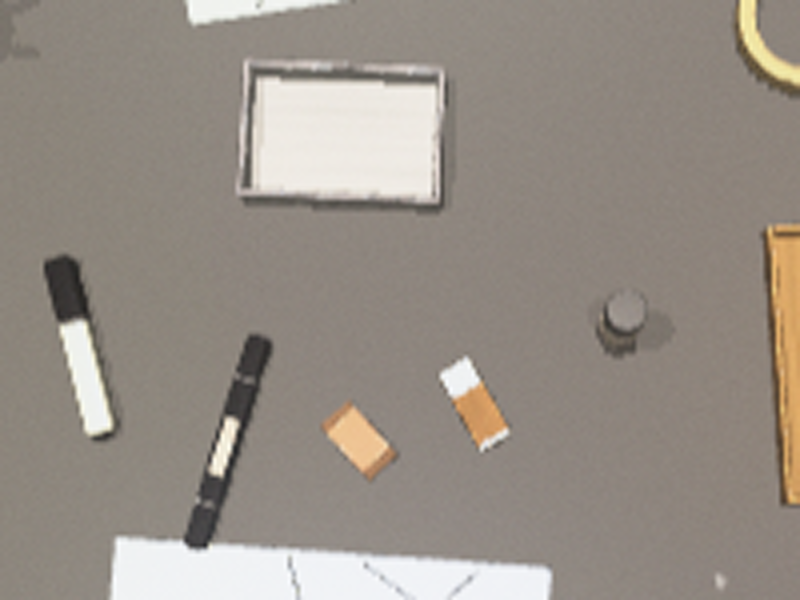

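View pics/c2.png

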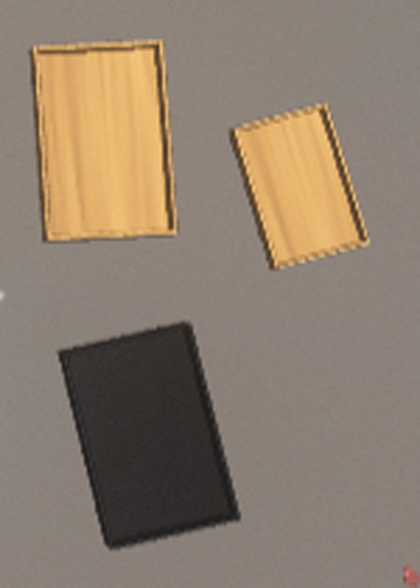

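View pics/c3.png

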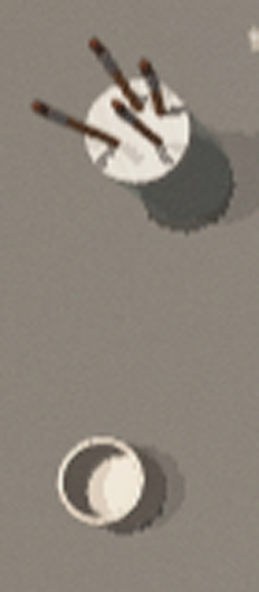

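View pics/c4.png

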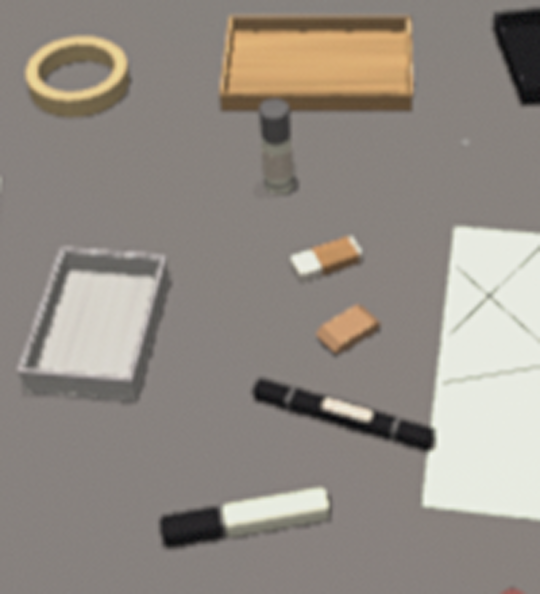

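The crops confirm it. The wooden tray at top-view (417,230) is clearly larger than the one at (487,247), and the third is black. marker_b is at (220,227), marker_a (257,250), eraser_b (290,250), eraser_a (319,241), glue cap (356,218), tin (286,174) and pot (159,231).

```bash
cat > meas.py <<'E'
from h import *
def rectpose(c,box,mask,z,name):
    x0,y0,x1,y1=box; m=np.zeros(mask.shape,np.uint8); m[y0:y1,x0:x1]=mask[y0:y1,x0:x1]
    cs,_=cv2.findContours(m,cv2.RETR_EXTERNAL,cv2.CHAIN_APPROX_NONE); k=max(cs,key=cv2.contourArea)[:,0,:]
    P=(ray(c,k,z)*1000).astype(np.float32); (cx,cy),(w,h),a=cv2.minAreaRect(P)
    if w<h: w,h,a=h,w,a+90
    a=(a+90)%180-90
    print(name,"c",round(cx,1),round(cy,1),"size",round(w,1),round(h,1),"long ang",round(a,1)); return cx,cy,a
if __name__=="__main__":
    for n in ("top","side"):
        c=dict(np.load(n+"0.npz")); hsv=cv2.cvtColor(c["img"],cv2.COLOR_BGR2HSV); H,S,V=[hsv[...,i].astype(int) for i in range(3)]
        orange=((S>90)&(V>80)).astype(np.uint8); dark=(V<75).astype(np.uint8); white=(V>185).astype(np.uint8)
        B={"top":dict(mb=(205,198,235,255),ma=(243,220,272,275),eb=(278,238,302,262),ea=(306,226,332,256),tray=(385,190,447,272),tin=(255,150,315,198)),
           "side":dict(mb=(250,335,330,366),ma=(285,295,364,328),eb=(312,270,345,294),ea=(303,244,338,266),tray=(275,160,360,203),tin=(205,248,265,308))}[n]
        any_=(dark|white|orange)
        tin=(np.abs(V-cv2.medianBlur(hsv[...,2],3))<999)
        rectpose(c,B["mb"],any_,.010,n+" marker_b"); rectpose(c,B["ma"],any_,.008,n+" marker_a")
        rectpose(c,B["eb"],orange,.0065,n+" eraser_b"); rectpose(c,B["ea"],orange|white,.0065,n+" eraser_a")
        rectpose(c,B["tray"],orange,.022 if n=="top" else .011,n+" tray")
    c=dict(np.load("top0.npz"))
    q=[(245+0,0)]
    # tin rim corners from crop c1 (x/4+200,y/4+140)
    for nm,cor,z in (("tin",[(246,61),(445,68),(440,208),(238,197)],.030),("glue cap",[(626,312)],.094),("tray",0,.022)):
        if cor: cor=np.array(cor)/4+[200,140]-.4
        else: cor=np.array([(33,46),(162,41),(176,236),(45,241)])/2.8+[380,180]
        w=ray(c,cor,z)*1000; print(nm,w.round(1).tolist(),w.mean(0).round(1))
    w=lambda x,y,z: (ray(c,[(x/3.7+130,y/3.7+100)],z)*1000).round(1)
    print("pot",w(101,481,.05),"jar",w(138,130,.105),"tape",ray(c,[(403,145)],.024)*1000)
E
python3 meas.py
```

```text
top marker_b c 481.8 177.7 size 82.4 18.4 long ang 15.2
top marker_a c 440.8 81.0 size 144.1 18.0 long ang -17.2
top eraser_b c 439.6 -7.0 size 48.6 24.5 long ang 40.8
top eraser_a c 463.8 -85.8 size 60.8 24.4 long ang 29.1
top tray c 489.1 -352.0 size 189.3 129.0 long ang 2.3
side marker_b c 486.3 168.8 size 77.3 19.8 long ang 14.7
side marker_a c 442.2 79.5 size 150.2 22.7 long ang -17.0
side eraser_b c 443.3 -10.2 size 48.6 30.1 long ang 42.1
side eraser_a c 464.6 -91.3 size 59.4 31.8 long ang 27.8
side tray c 492.9 -358.0 size 188.7 138.9 long ang 2.5
tin [[697.6, 67.2], [691.2, -68.4], [594.5, -64.3], [603.5, 72.3]] [646.7   1.7]
glue cap [[513.1, -184.1]] [ 513.1 -184.1]
tray [[580.4, -287.4], [583.9, -412.8], [394.7, -419.5], [391.2, -294.1]] [ 487.5 -353.5]
pot [[491.9 338. ]] jar [[730.7 298.4]] tape [[ 722.7351755  -321.50100913]]
```

```bash
cat > go.py <<'E'
import sys
from h import *
from scipy.spatial.transform import Rotation as Ro
# usage: go.py x y z [phi]  (mm, deg of jaw axis, mod 180)
def main(a):
    s=get_state(); r=s["eef_rot"]; M=Ro.from_euler("xyz",r,degrees=True).as_matrix(); p=s["tcp_pos"]*1000
    phi=np.degrees(np.arctan2(M[1,2],M[0,2]))
    print("t",round(s["time_s"],2),"tcp",p.round(1),"phi",round(phi,1),"tiltdeg",round(np.degrees(np.arccos(-M[2,0])),2),"w",round(s["gripper_width"]*1000,1),"F",s["contact_force"].round(1),"j",np.round(s["joints"],0))
    if not a: return
    t=np.array(a[:3]); d=0
    if len(a)>3:
        d=(a[3]-phi+90)%180-90; print("spin total rad",round(-np.radians(d),3),"rows",round(abs(d)/7,1))
    f=np.radians(phi+d); D=t-p
    print("after spin, tool shift total mm: tx",round(-D[2],1),"ty",round(-np.sin(f)*D[0]+np.cos(f)*D[1],1),"tz",round(np.cos(f)*D[0]+np.sin(f)*D[1],1))
if __name__=="__main__": main([float(v) for v in sys.argv[1:]])
E
python3 - <<'E'
from h import *
t=dict(np.load("top0.npz")); s=dict(np.load("side0.npz"))
def tri(a,b):
    A=[];B=[]
    for c,uv in((t,a),(s,b)):
        P=c["K"]@np.linalg.inv(c["world_from_camera"])[:3]
        A+= [uv[0]*P[2]-P[0],uv[1]*P[2]-P[1]]
    A=np.array(A); x=np.linalg.lstsq(A[:,:3],-A[:,3],rcond=None)[0]; return (x*1000).round(1)
T=lambda x,y:(x/4+199.6,y/4+139.6); S=lambda x,y:(x/2.7+199.7,y/2.7+159.7)
print("glue cap top",tri(T(626,307),S(274,107)))
print("glue cap side plane",ray(s,[S(274,107)],.094)*1000, "foot", ray(s,[S(278,183)],.0)*1000)
e=ray(t,[T(62,257),T(102,438)],.012)*1000; print("mb",e.round(1),e.mean(0),np.degrees(np.arctan2(*(e[0]-e[1])[::-1])),np.linalg.norm(e[0]-e[1]))
e=ray(s,[S(162,529),S(328,498)],.010)*1000; print("mb side",e.round(1),e.mean(0))
cv2.imwrite("pics/c5.png",cv2.resize(s["img"][380:460,240:340],None,fx=6,fy=6,interpolation=cv2.INTER_CUBIC))
cv2.imwrite("pics/c6.png",cv2.resize(t["img"][205:255,135:185],None,fx=10,fy=10,interpolation=cv2.INTER_CUBIC))
cv2.imwrite("pics/c7.png",cv2.resize(t["img"][205:240,340:375],None,fx=12,fy=12,interpolation=cv2.INTER_CUBIC))
E
python3 go.py 513 -184 150 0
```

```text
glue cap top [ 516.  -183.9   98. ]
glue cap side plane [[ 516.76615709 -188.58183542]] foot [[ 517.56562038 -190.1306246 ]]
mb [[566.8 195.3]
 [442.3 166.6]] [504.5504493  180.91346991] 12.986934487062783 127.78338055333089
mb side [[567.7 192.9]
 [447.5 159.6]] [507.63217064 176.27309162]
t 0.1 tcp [170.1 652.8 225.7] phi -104.6 tiltdeg 0.09 w 87.9 F [ 0.1 -0.5 -0.1] j [ 92.  21.   1.  -0. -70. -17.]
spin total rad 1.316 rows 10.8
after spin, tool shift total mm: tx 75.7 ty 836.8 tz -342.9
```

View pics/c5.png

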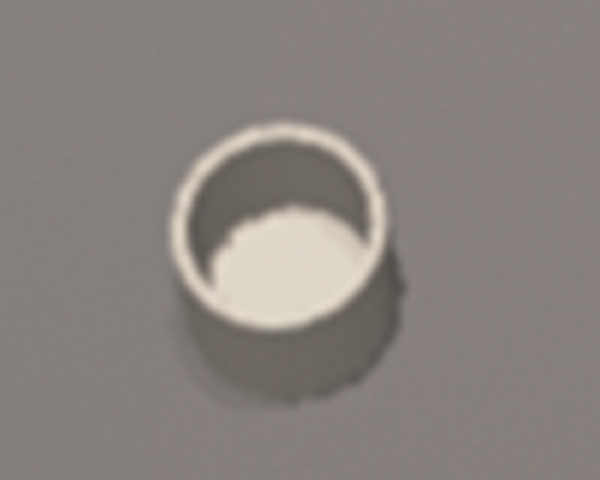

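View pics/c6.png

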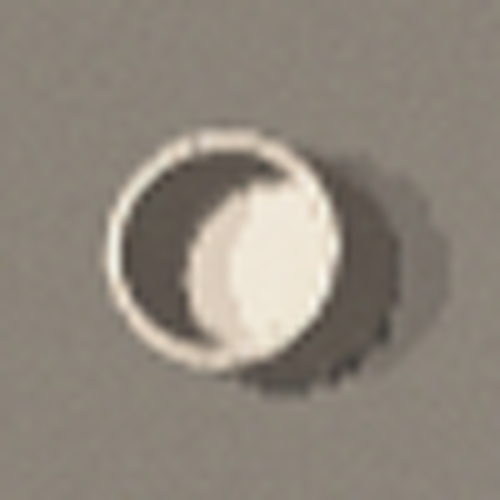

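View pics/c7.png

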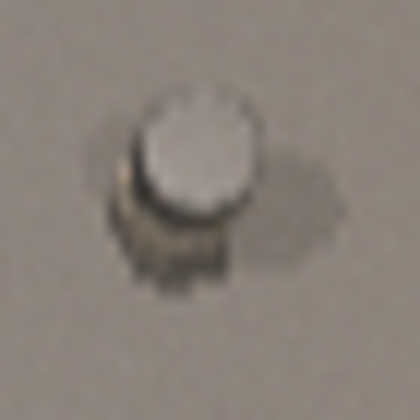

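play_rows:
  series: [0, 0, 0, -0.085, 0, 0, 0, -0.085, 0, 0, 0, -0.085, 0, 0.025, 0.03, 0, 0, 0.025, 0.03, 0]
  jaw: 100
  squeeze: 20

```text
time_s: 0.52
tcp_pos: [0.2195, 0.593, 0.2251]
eef_rot: [-9.2, 89.9, -99.0]
contact_force: [0.9, 0.3, -0.2]
gripper_width: 0.0875
```

play_rows:
  series: [0, 0.035, 0.035, 0, 0, 0.035, 0.035, 0, 0, 0.035, 0.035, 0, 0, 0.035, 0.035, 0, 0, 0.035, 0.035, 0]

```text
time_s: 0.93
tcp_pos: [0.3683, 0.4441, 0.2264]
eef_rot: [-44.3, 90.0, -134.3]
contact_force: [1.2, 1.2, -0.6]
gripper_width: 0.0874
```

```bash
python3 go.py 515 -186.5 130 -90
python3 - <<'E'
from h import *
t=dict(np.load("top0.npz")); s=dict(np.load("side0.npz"))
print(ray(t,[(157.0,229.5)],.05)*1000,ray(s,[(286.2,417.4)],.05)*1000)
E
```

```text
t 0.93 tcp [368.3 444.1 226.4] phi -90.0 tiltdeg 0.02 w 87.4 F [ 1.2  1.2 -0.6] j [ 70.  11. -12.  -0. -67.  20.]
spin total rad 0.001 rows 0.0
after spin, tool shift total mm: tx 96.4 ty 146.7 tz 630.6
[[493.22528238 338.84354347]] [[495.42182433 338.77220261]]
```

play_rows:
  series: [0, 0.02, 0.036, 0, 0, 0.02, 0.036, 0, 0, 0.02, 0.036, 0, 0, 0.02, 0.036, 0, 0, 0.02, 0.036, 0]

```text
time_s: 1.35
tcp_pos: [0.4679, 0.2639, 0.2265]
eef_rot: [-97.7, 90.0, 172.3]
contact_force: [0.9, 1.1, 0.1]
gripper_width: 0.0874
```

play_rows:
  series: [0, 0.009, 0.04, 0, 0, 0.009, 0.04, 0, 0, 0.009, 0.04, 0, 0, 0.009, 0.04, 0, 0, 0.009, 0.04, 0]

```text
time_s: 1.77
tcp_pos: [0.5124, 0.0639, 0.2265]
eef_rot: [-126.3, 90.0, 143.7]
contact_force: [0.8, 0.6, 1.0]
gripper_width: 0.0874
```

play_rows:
  series: [0, 0, 0.04, 0, 0, 0, 0.04, 0, 0, 0, 0.04, 0, 0, 0, 0.04, 0, 0, 0, 0.01, 0]

```text
time_s: 2.18
tcp_pos: [0.5117, -0.1082, 0.2263]
eef_rot: [-60.5, 89.9, -150.7]
contact_force: [0.3, 0.2, 0.0]
gripper_width: 0.0875
```

```bash
python3 go.py 515 -186.5 130 -90
```

```text
t 2.18 tcp [ 511.7 -108.2  226.3] phi -90.2 tiltdeg 0.07 w 87.5 F [0.3 0.2 0. ] j [ 10.   6. -18.   0. -66.  80.]
spin total rad -0.003 rows 0.0
after spin, tool shift total mm: tx 96.3 ty 3.3 tz 78.3
```

play_rows:
  series: [0.02, 0.003, 0.026, 0, 0.02, 0, 0.026, 0, 0.02, 0, 0.024, 0, 0.02, 0, 0, 0, 0, 0, 0, 0]

```text
time_s: 2.6
tcp_pos: [0.5126, -0.1808, 0.1422]
eef_rot: [-98.8, 89.6, 171.1]
contact_force: [-2.0, 0.7, -0.6]
gripper_width: 0.0876
```

```bash
python3 go.py 515 -186.5 53 -90
python3 - <<'E'
from h import *
t=capture("top"); s=capture("side")
o=np.zeros((480,800,3),np.uint8); o[:,:400]=cv2.resize(t["img"][170:270,300:400],(400,400))[:480].repeat(1,0) if 0 else np.pad(cv2.resize(t["img"][170:270,300:400],(400,400)),((0,80),(0,0),(0,0)))
o[:400,400:]=cv2.resize(s["img"][140:260,240:360],(400,400)); cv2.imwrite("pics/g1.png",o)
print(px(t,[.515,-.1865,.13]),px(s,[.515,-.1865,.13]))
E
```

```text
t 2.6 tcp [ 512.6 -180.8  142.2] phi -90.2 tiltdeg 0.42 w 87.6 F [-2.   0.7 -0.6] j [  1.  13. -22.  -0. -56.  89.]
spin total rad -0.003 rows 0.0
after spin, tool shift total mm: tx 89.2 ty 2.4 tz 5.7
[[358.08450257 214.79836141]] [[301.13384079 188.15315466]]
```

View pics/g1.png

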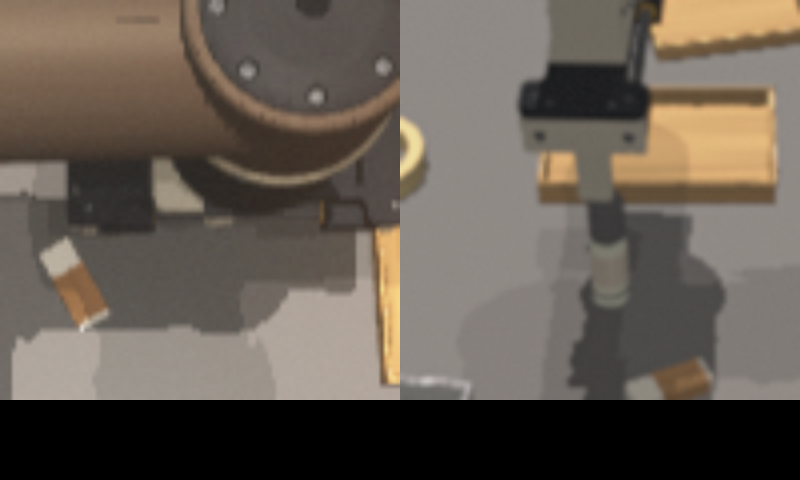

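The side view shows the open fingers straddling the glue cap, at crop (607,215). The side camera reads about 3 mm too far in x, so I'll trust the top view more. Now I descend and grip.

play_rows:
  series: [0.02, 0.001, 0.004, 0, 0.02, 0, 0, 0, 0.02, 0, 0, 0, 0.02, 0, 0, 0, 0, 0, 0, 0]

```text
time_s: 3.12
tcp_pos: [0.5155, -0.183, 0.0648]
eef_rot: [-98.7, 89.8, 171.4]
contact_force: [-0.6, 0.1, 0.8]
gripper_width: 0.0876
```

play_rows:
  series: [0, 0, 0, 0, 0, 0, 0, 0, 0, 0, 0, 0, 0, 0, 0, 0, 0, 0, 0, 0]

```text
time_s: 3.53
tcp_pos: [0.5173, -0.184, 0.0677]
eef_rot: [88.1, 89.9, -1.9]
contact_force: [0.1, -0.4, 0.3]
gripper_width: 0.0877
```

```bash
python3 go.py 514 -185 53 -90;python3 go.py 514 -185 53 -90
```

```text
t 3.53 tcp [ 517.3 -184.    67.7] phi -90.0 tiltdeg 0.11 w 87.7 F [ 0.1 -0.4  0.3] j [  1.  18. -27.   0. -45.  89.]
spin total rad 0.0 rows 0.0
after spin, tool shift total mm: tx 14.7 ty -3.3 tz 1.0
t 3.53 tcp [ 517.3 -184.    67.7] phi -90.0 tiltdeg 0.11 w 87.7 F [ 0.1 -0.4  0.3] j [  1.  18. -27.   0. -45.  89.]
spin total rad 0.0 rows 0.0
after spin, tool shift total mm: tx 14.7 ty -3.3 tz 1.0
```

play_rows:
  series: [0.007, -0.003, 0.001, 0, 0.007, 0, 0, 0, 0, 0, 0, 0, 0, 0, 0, 0, 0, 0, 0, 0]

```text
time_s: 3.95
tcp_pos: [0.5135, -0.1851, 0.0523]
eef_rot: [-81.8, 90.0, -171.7]
contact_force: [-0.4, -0.1, -0.0]
gripper_width: 0.088
```

play_rows:
  series: [0, 0, 0, 0, 0, 0, 0, 0, 0, 0, 0, 0, 0, 0, 0, 0, 0, 0, 0, 0]
  jaw: 0

```text
time_s: 4.37
tcp_pos: [0.5137, -0.1851, 0.0527]
eef_rot: [87.1, 90.0, -2.9]
contact_force: [0.3, -0.0, 0.5]
gripper_width: 0.0599
```

play_rows:
  series: [0, 0, 0, 0, 0, 0, 0, 0, 0, 0, 0, 0, 0, 0, 0, 0, 0, 0, 0, 0]

```text
time_s: 4.78
tcp_pos: [0.5136, -0.1851, 0.0526]
eef_rot: [70.3, 90.0, -19.7]
contact_force: [-0.1, -1.0, 0.4]
gripper_width: 0.0264
```

play_rows:
  series: [0, 0, 0, 0, -0.02, 0, 0, 0, -0.03, 0, 0, 0, -0.03, 0, 0, 0, -0.02, 0, 0, 0]

```text
time_s: 5.2
tcp_pos: [0.5144, -0.1853, 0.1552]
eef_rot: [74.1, 89.9, -15.9]
contact_force: [1.0, 0.1, -0.6]
gripper_width: 0.0269
```

play_rows:
  series: [0, 0, -0.02, 0, 0, 0, -0.035, 0, 0, 0, -0.04, 0, 0, 0, -0.04, 0, 0, 0, -0.04, 0]

```text
time_s: 5.62
tcp_pos: [0.5132, -0.0086, 0.1528]
eef_rot: [114.6, 90.0, 24.6]
contact_force: [0.7, -0.3, -0.1]
gripper_width: 0.0267
```

play_rows:
  series: [0, 0, -0.04, 0, 0, 0, -0.04, 0, 0, 0, -0.04, 0, 0, 0, -0.04, 0, 0, 0, -0.04, 0]

```text
time_s: 6.03
tcp_pos: [0.513, 0.192, 0.1528]
eef_rot: [134.5, 90.0, 44.5]
contact_force: [0.9, -0.7, -0.4]
gripper_width: 0.0264
```

play_rows:
  series: [0, -0.02, -0.04, 0, 0, 0, -0.04, 0, 0, 0, -0.03, 0, 0, 0, -0.02, 0, 0, 0, 0, 0]

```text
time_s: 6.45
tcp_pos: [0.4949, 0.3208, 0.1522]
eef_rot: [120.2, 90.0, 30.4]
contact_force: [0.6, -0.1, 0.1]
gripper_width: 0.0269
```

```bash
python3 go.py 493.5 338.5 58 -90
```

```text
t 6.45 tcp [494.9 320.8 152.2] phi -89.8 tiltdeg 0.03 w 26.9 F [ 0.6 -0.1  0.1] j [ 52.  16. -16.   0. -58.  38.]
spin total rad 0.003 rows 0.0
after spin, tool shift total mm: tx 94.2 ty -1.4 tz -17.7
```

play_rows:
  series: [0, -0.001, -0.009, 0, 0, 0, -0.009, 0, 0.015, 0, 0, 0, 0.015, 0, 0, 0, 0, 0, 0, 0]

```text
time_s: 6.87
tcp_pos: [0.4927, 0.3336, 0.1199]
eef_rot: [-49.2, 89.7, -139.3]
contact_force: [-0.1, -0.5, -0.8]
gripper_width: 0.0263
```

```bash
python3 - <<'E'
from h import *
s=capture("side"); cv2.imwrite("pics/g2.png",cv2.resize(s["img"][300:480,220:380],None,fx=3.3,fy=3.3))
E
python3 go.py 493.5 338.5 58 -90
```

```text
t 6.92 tcp [493.4 333.9 121.3] phi -90.1 tiltdeg 0.18 w 26.4 F [-0.1  0.2 -0. ] j [ 53.  18. -17.  -0. -54.  37.]
spin total rad -0.001 rows 0.0
after spin, tool shift total mm: tx 63.3 ty 0.1 tz -4.6
```

View pics/g2.png

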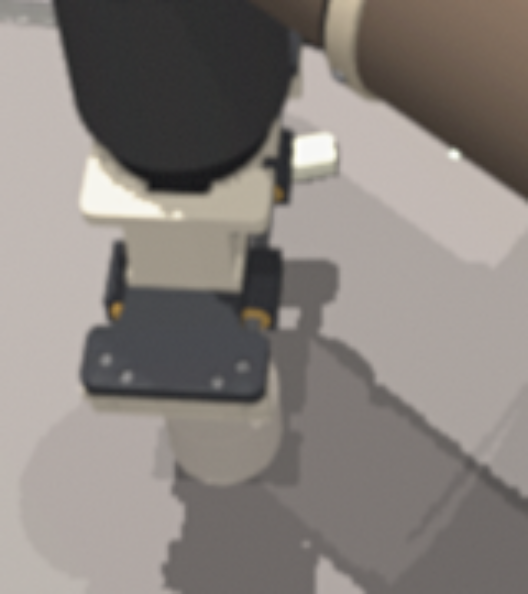

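The gripper hides the pot at crop (225,430), but the measured poses put the stick over its centre. I'll lower it slowly while watching the force.

play_rows:
  series: [0, 0, -0.0045, 0, 0.01, 0, 0, 0, 0.015, 0, 0, 0, 0.015, 0, 0, 0, 0.01, 0, 0, 0]

```text
time_s: 7.33
tcp_pos: [0.4937, 0.3396, 0.0716]
eef_rot: [-110.1, 90.0, 159.9]
contact_force: [-0.2, -0.6, -0.2]
gripper_width: 0.0267
```

play_rows:
  series: [0.003, 0, 0, 0, 0.003, 0, 0, 0, 0, 0, 0, 0, 0, 0, 0, 0, 0, 0, 0, 0]

```text
time_s: 7.75
tcp_pos: [0.4943, 0.3401, 0.0674]
eef_rot: [136.0, 89.9, 46.0]
contact_force: [0.8, -0.5, -0.0]
gripper_width: 0.0265
```

```bash
python3 go.py 493.5 338.5 58 -90
```

```text
t 7.75 tcp [494.3 340.1  67.4] phi -90.0 tiltdeg 0.07 w 26.5 F [ 0.8 -0.5 -0. ] j [ 53.  22. -20.   0. -48.  37.]
spin total rad 0.0 rows 0.0
after spin, tool shift total mm: tx 9.4 ty -0.8 tz 1.6
```

play_rows:
  series: [0.004, 0, 0.001, 0, 0.004, 0, 0, 0, 0.001, 0, 0, 0, 0, 0, 0, 0, 0, 0, 0, 0]

```text
time_s: 8.17
tcp_pos: [0.4939, 0.3387, 0.0575]
eef_rot: [-19.2, 90.0, -109.2]
contact_force: [0.0, -0.5, 1.5]
gripper_width: 0.0267
```

```bash
python3 go.py 493.5 338.5 58 -90
```

```text
t 8.17 tcp [493.9 338.7  57.5] phi -90.0 tiltdeg 0.01 w 26.7 F [ 0.  -0.5  1.5] j [ 53.  23. -21.   0. -47.  37.]
spin total rad 0.0 rows 0.0
after spin, tool shift total mm: tx -0.5 ty -0.4 tz 0.2
```

play_rows:
  series: [0, 0, 0, 0, 0, 0, 0, 0, 0, 0, 0, 0, 0, 0, 0, 0, 0, 0, 0, 0]
  jaw: 60

```text
time_s: 8.58
tcp_pos: [0.4939, 0.3387, 0.0575]
eef_rot: [-70.2, 90.0, -160.2]
contact_force: [0.9, 0.1, -0.5]
gripper_width: 0.0515
```

play_rows:
  series: [-0.01, 0, 0, 0, -0.02, 0, 0, 0, -0.02, 0, 0, 0, -0.02, 0, 0, 0, 0, 0, 0, 0]

```text
time_s: 9.0
tcp_pos: [0.4958, 0.3405, 0.1327]
eef_rot: [132.2, 89.6, 42.2]
contact_force: [1.0, 0.1, 0.9]
gripper_width: 0.0525
```

play_rows:
  series: [0, 0, 0.03, 0, 0, 0, 0.04, 0, 0, 0, 0.04, 0, 0, 0, 0.04, 0, 0, 0, 0.01, 0]

```text
time_s: 9.42
tcp_pos: [0.4926, 0.1743, 0.128]
eef_rot: [-66.8, 89.9, -156.9]
contact_force: [-0.3, -1.2, -0.0]
gripper_width: 0.0529
```

play_rows:
  series: [0, 0, 0, -0.08, 0, 0, 0, -0.08, 0, 0, 0, -0.08, 0, 0, 0, 0, 0, 0, 0, 0]

```text
time_s: 9.83
tcp_pos: [0.494, 0.1788, 0.128]
eef_rot: [116.4, 90.0, 40.0]
contact_force: [-0.3, 0.3, -0.8]
gripper_width: 0.0528
```

```bash
python3 - <<'E'
from h import *
s=capture("side"); cv2.imwrite("pics/g3.png",cv2.resize(s["img"][290:480,220:400],None,fx=3.1,fy=3.1))
t=capture("top"); cv2.imwrite("pics/g3t.png",cv2.resize(t["img"][190:270,130:260],None,fx=5,fy=5))
E
python3 go.py 505 179 20 -76
```

```text
t 9.93 tcp [494.  178.9 127.8] phi -76.4 tiltdeg 0.02 w 52.3 F [-0.1  0.   0.1] j [ 41.  12. -26.   0. -52.  62.]
spin total rad -0.006 rows 0.1
after spin, tool shift total mm: tx 107.8 ty 10.8 tz 2.5
```

View pics/g3.png

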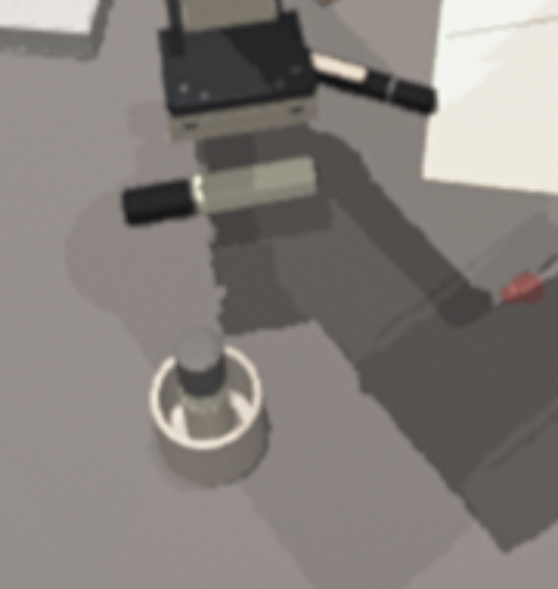

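View pics/g3t.png

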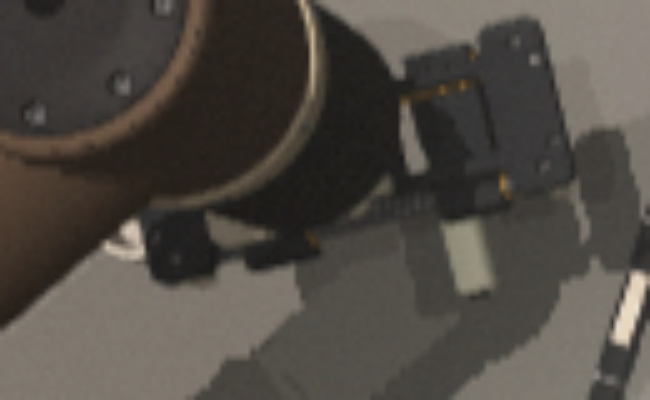

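The glue stick stands upright in the pot, side crop (200,370). marker_b is undisturbed at (220,190), and I descend on it next.

play_rows:
  series: [0.02, 0.005, 0.001, 0, 0.02, 0.005, 0.001, 0, 0.02, 0, 0, 0, 0.02, 0, 0, 0, 0.01, 0, 0, 0]

```text
time_s: 10.35
tcp_pos: [0.5031, 0.1785, 0.0354]
eef_rot: [-69.7, 89.8, -146.0]
contact_force: [-0.6, -0.2, -1.1]
gripper_width: 0.0523
```

play_rows:
  series: [0, 0, 0, 0, 0, 0, 0, 0, 0, 0, 0, 0, 0, 0, 0, 0, 0, 0, 0, 0]

```text
time_s: 10.77
tcp_pos: [0.5047, 0.1796, 0.0387]
eef_rot: [114.2, 89.9, 37.9]
contact_force: [-0.2, -0.9, -0.9]
gripper_width: 0.0526
```

```bash
python3 go.py 505 179 6 -76
```

```text
t 10.77 tcp [504.7 179.6  38.7] phi -76.2 tiltdeg 0.12 w 52.6 F [-0.2 -0.9 -0.9] j [ 41.  19. -30.   0. -41.  63.]
spin total rad -0.004 rows 0.0
after spin, tool shift total mm: tx 32.7 ty 0.1 tz 0.7
```

play_rows:
  series: [0.012, 0, 0, 0, 0.012, 0, 0, 0, 0.006, 0, 0, 0, 0.003, 0, 0, 0, 0, 0, 0, 0]

```text
time_s: 11.18
tcp_pos: [0.504, 0.179, 0.0044]
eef_rot: [-59.2, 90.0, -135.4]
contact_force: [-0.4, 0.8, 0.5]
gripper_width: 0.0526
```

play_rows:
  series: [0, 0, 0, 0, 0, 0, 0, 0, 0, 0, 0, 0, 0, 0, 0, 0, 0, 0, 0, 0]
  jaw: 0

```text
time_s: 11.6
tcp_pos: [0.5043, 0.1793, 0.0049]
eef_rot: [113.6, 90.0, 37.4]
contact_force: [-0.5, 0.1, 0.6]
gripper_width: 0.0247
```

play_rows:
  series: [0, 0, 0, 0, 0, 0, 0, 0, 0, 0, 0, 0, 0, 0, 0, 0, 0, 0, 0, 0]

```text
time_s: 12.02
tcp_pos: [0.5043, 0.1793, 0.0048]
eef_rot: [109.1, 90.0, 32.9]
contact_force: [0.0, 0.2, 5.1]
gripper_width: 0.0196
```

```bash
python3 go.py 505 179 6 -76
```

```text
t 12.02 tcp [504.3 179.3   4.8] phi -76.2 tiltdeg 0.03 w 19.6 F [0.  0.2 5.1] j [ 41.  22. -32.   0. -36.  63.]
spin total rad -0.004 rows 0.0
after spin, tool shift total mm: tx -1.2 ty 0.6 tz 0.5
```

play_rows:
  series: [-0.01, 0, 0, 0, -0.02, 0, 0, 0, -0.03, 0, 0, 0, -0.03, 0, 0, 0.1, 0, 0, 0, 0.1]

```text
time_s: 12.43
tcp_pos: [0.5069, 0.1807, 0.1006]
eef_rot: [118.0, 89.5, 30.1]
contact_force: [1.4, 1.3, 1.0]
gripper_width: 0.02
```

```bash
python3 go.py 489.5 -377.5 60 -87.6;  python3 - <<'E'
from h import *
s=capture("side"); cv2.imwrite("pics/g4.png",cv2.resize(s["img"][240:420,220:400],None,fx=3.1,fy=3.1))
E
```

```text
t 12.43 tcp [506.9 180.7 100.6] phi -87.9 tiltdeg 0.47 w 20.0 F [1.4 1.3 1. ] j [ 41.  14. -27.   0. -49.  51.]
spin total rad -0.005 rows 0.0
after spin, tool shift total mm: tx 40.6 ty -40.8 tz 557.0
```

View pics/g4.png

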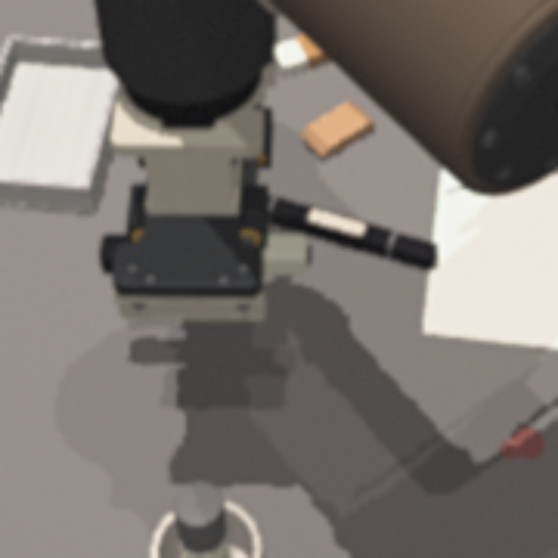

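marker_b is held level, side crop (290,255) and (110,250). Next I carry it to the tray.

play_rows:
  series: [0, -0.003, 0.025, 0, 0, -0.003, 0.035, 0, 0, -0.003, 0.04, 0, 0, -0.003, 0.04, 0, 0, -0.003, 0.04, 0]

```text
time_s: 12.9
tcp_pos: [0.4951, -0.003, 0.0942]
eef_rot: [-80.2, 89.9, -167.8]
contact_force: [0.9, -0.2, -0.6]
gripper_width: 0.0198
```

play_rows:
  series: [0, -0.003, 0.04, 0, 0, -0.003, 0.04, 0, 0, -0.003, 0.04, 0, 0, -0.003, 0.04, 0, 0, -0.003, 0.04, 0]

```text
time_s: 13.32
tcp_pos: [0.4882, -0.2036, 0.0942]
eef_rot: [-104.6, 89.9, 167.8]
contact_force: [0.8, -0.4, -0.6]
gripper_width: 0.0196
```

play_rows:
  series: [0, -0.003, 0.04, 0, 0, -0.003, 0.04, 0, 0, -0.003, 0.04, 0, 0, 0, 0.03, 0, 0, 0, 0, 0]

```text
time_s: 13.73
tcp_pos: [0.4854, -0.3565, 0.0935]
eef_rot: [-85.6, 89.9, -173.4]
contact_force: [0.9, 1.3, -0.1]
gripper_width: 0.02
```

play_rows:
  series: [0.02, 0, 0, 0, 0.01, 0, 0, 0, 0, 0, 0, 0, 0, 0, 0, 0, 0, 0, 0, 0]

```text
time_s: 14.15
tcp_pos: [0.4867, -0.3516, 0.0649]
eef_rot: [-59.0, 90.0, -146.6]
contact_force: [-0.3, -0.4, -0.1]
gripper_width: 0.02
```

```bash
python3 go.py 489.5 -377.5 9 -87.6;  python3 - <<'E'
from h import *
s=capture("side"); cv2.imwrite("pics/g5.png",cv2.resize(s["img"][100:240,240:400],None,fx=3.5,fy=3.5))
s=capture("top"); cv2.imwrite("pics/g5t.png",cv2.resize(s["img"][170:290,380:460],None,fx=4.5,fy=4.5))
E
```

```text
t 14.15 tcp [ 486.7 -351.6   64.9] phi -87.6 tiltdeg 0.01 w 20.0 F [-0.3 -0.4 -0.1] j [-17.  22. -20.   0. -48. 110.]
spin total rad -0.0 rows 0.0
after spin, tool shift total mm: tx 55.9 ty 1.7 tz 26.0
```

View pics/g5.png

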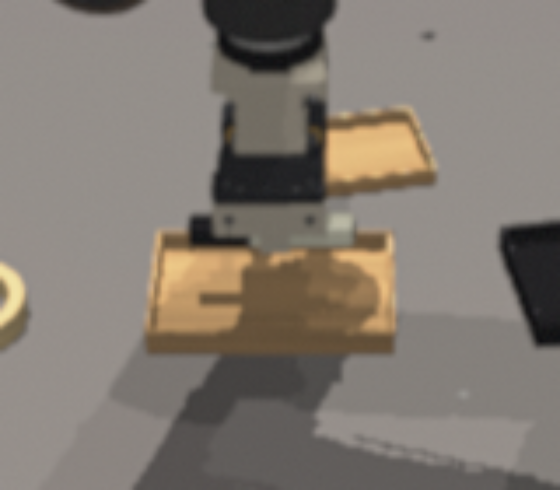

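View pics/g5t.png

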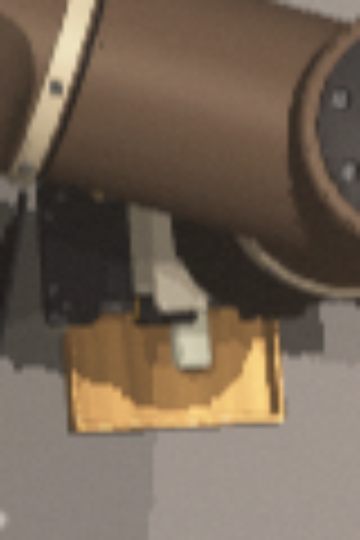

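marker_b hangs over the tray, side crop (270,235) and top crop (192,350), and the geometry agrees. Next I shift and lower it.

play_rows:
  series: [0, 0.002, 0.013, 0, 0, 0, 0.013, 0, 0.01, 0, 0, 0, 0.015, 0, 0, 0, 0.01, 0, 0, 0]

```text
time_s: 14.67
tcp_pos: [0.489, -0.3784, 0.0283]
eef_rot: [-145.2, 90.0, 127.1]
contact_force: [-1.1, 0.5, -0.9]
gripper_width: 0.0197
```

play_rows:
  series: [0, 0, 0, 0, 0, 0, 0, 0, 0, 0, 0, 0, 0, 0, 0, 0, 0, 0, 0, 0]

```text
time_s: 15.08
tcp_pos: [0.49, -0.378, 0.0303]
eef_rot: [62.1, 89.9, -25.6]
contact_force: [0.2, 0.4, 0.1]
gripper_width: 0.0198
```

```bash
python3 go.py 489.5 -377.5 9 -87.6
```

```text
t 15.08 tcp [ 490.  -378.    30.3] phi -87.7 tiltdeg 0.07 w 19.8 F [0.2 0.4 0.1] j [-20.  26. -20.   0. -44. 112.]
spin total rad -0.001 rows 0.0
after spin, tool shift total mm: tx 21.3 ty -0.5 tz -0.6
```

play_rows:
  series: [0.006, 0, 0, 0, 0.006, 0, 0, 0, 0.005, 0, 0, 0, 0.003, 0, 0, 0, 0, 0, 0, 0]

```text
time_s: 15.5
tcp_pos: [0.4892, -0.3777, 0.0089]
eef_rot: [-108.9, 89.9, 163.5]
contact_force: [-0.4, 0.8, -0.3]
gripper_width: 0.0195
```

play_rows:
  series: [0, 0, 0, 0, 0, 0, 0, 0, 0, 0, 0, 0, 0, 0, 0, 0, 0, 0, 0, 0]

```text
time_s: 15.92
tcp_pos: [0.4895, -0.3779, 0.0095]
eef_rot: [-109.5, 90.0, 162.8]
contact_force: [-0.2, 0.1, -0.1]
gripper_width: 0.02
```

play_rows:
  series: [0, 0, 0, 0, 0, 0, 0, 0, 0, 0, 0, 0, 0, 0, 0, 0, 0, 0, 0, 0]
  jaw: 30

```text
time_s: 16.33
tcp_pos: [0.4895, -0.3779, 0.0096]
eef_rot: [59.3, 90.0, -28.4]
contact_force: [-0.1, 0.2, 0.9]
gripper_width: 0.0262
```

play_rows:
  series: [-0.01, 0, 0, 0, -0.02, 0, 0, 0, -0.03, 0, 0, 0, -0.03, 0, 0, 0, 0, 0, 0, 0]

```text
time_s: 16.75
tcp_pos: [0.4928, -0.3798, 0.1068]
eef_rot: [57.3, 89.4, -30.3]
contact_force: [0.2, -0.2, 0.9]
gripper_width: 0.0265
```

play_rows:
  series: [0, 0, -0.03, 0, 0, 0, -0.04, 0, 0, 0, -0.04, 0, 0, 0, -0.04, 0, 0, 0, -0.04, 0]
  jaw: 55

```text
time_s: 17.17
tcp_pos: [0.4816, -0.1866, 0.1003]
eef_rot: [82.7, 89.9, -5.1]
contact_force: [1.9, -0.1, 0.0]
gripper_width: 0.047
```

play_rows:
  series: [0, -0.015, -0.04, 0, 0, -0.015, -0.04, 0, 0, -0.015, -0.04, 0, 0, 0, -0.04, 0.08, 0, 0, -0.04, 0.08]

```text
time_s: 17.58
tcp_pos: [0.4319, 0.0085, 0.1006]
eef_rot: [127.1, 89.9, 30.0]
contact_force: [1.5, -0.2, 0.1]
gripper_width: 0.0483
```

```bash
python3 go.py 441 80 60 -107;  python3 - <<'E'
from h import *
s=capture("side"); cv2.imwrite("pics/g6.png",s["img"])
s=capture("top"); cv2.imwrite("pics/g6t.png",s["img"]); np.savez("t6.npz",**s)
E
```

```text
t 17.58 tcp [431.9   8.5 100.6] phi -97.1 tiltdeg 0.09 w 48.3 F [ 1.5 -0.2  0.1] j [ 27.   5. -39.  -0. -46.  55.]
spin total rad 0.173 rows 1.4
after spin, tool shift total mm: tx 40.6 ty -12.2 tz -71.0
```

View pics/g6.png

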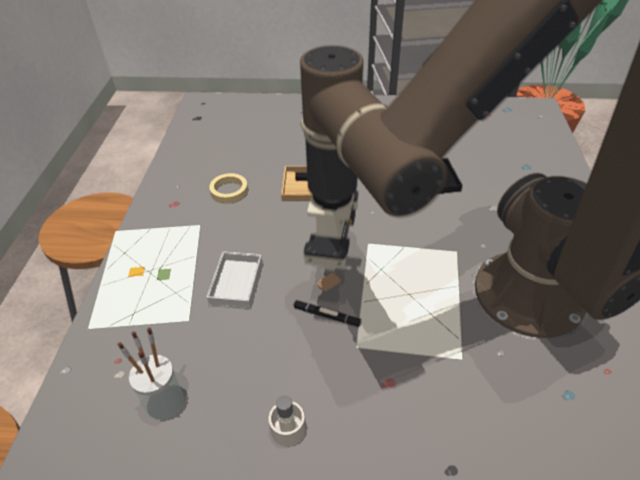

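View pics/g6t.png

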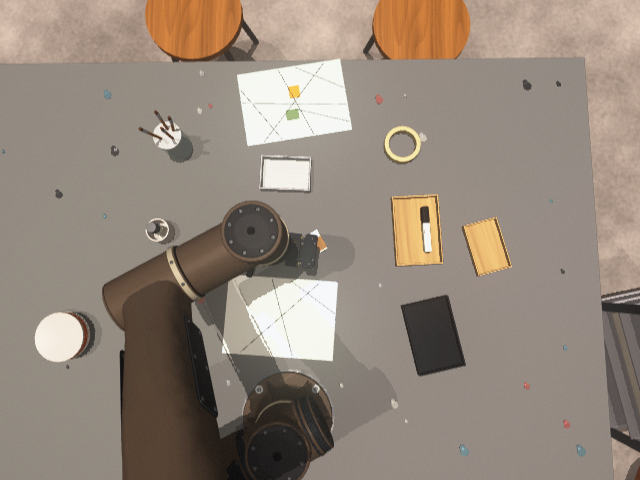

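marker_b lies lengthwise in the tray at top (426,230). Next is marker_a.

play_rows:
  series: [0, 0, 0, 0.086, 0, 0, 0, 0.086, 0, -0.006, -0.025, 0, 0.02, -0.006, -0.025, 0, 0.02, 0, -0.02, 0]

```text
time_s: 18.1
tcp_pos: [0.4429, 0.0791, 0.0608]
eef_rot: [140.8, 89.7, 34.1]
contact_force: [1.2, 0.4, -0.7]
gripper_width: 0.0482
```

play_rows:
  series: [0, 0, 0, 0, 0, 0, 0, 0, 0, 0, 0, 0, 0, 0, 0, 0, 0, 0, 0, 0]

```text
time_s: 18.52
tcp_pos: [0.4422, 0.0771, 0.0603]
eef_rot: [139.9, 89.9, 33.1]
contact_force: [-0.7, -0.9, -0.3]
gripper_width: 0.0483
```

```bash
python3 go.py 441.5 80 5 -107;  python3 - <<'E'
from h import *
s=capture("side"); cv2.imwrite("pics/g7.png",cv2.resize(s["img"][240:370,240:400],None,fx=3.5,fy=3.5))
E
```

```text
t 18.52 tcp [442.2  77.1  60.3] phi -106.8 tiltdeg 0.07 w 48.3 F [-0.7 -0.9 -0.3] j [ 35.  10. -40.   0. -40.  38.]
spin total rad 0.004 rows 0.0
after spin, tool shift total mm: tx 55.3 ty -1.5 tz -2.6
```

View pics/g7.png

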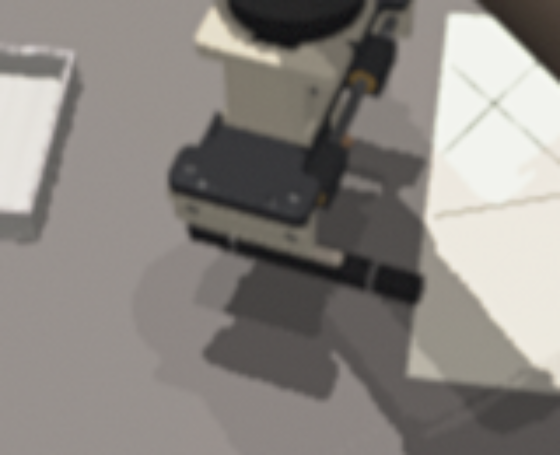

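The finger block is parallel to marker_a and over its middle, crop (300,250). Descending now.

play_rows:
  series: [0.012, -0.001, -0.0025, 0, 0.015, 0, 0, 0, 0.015, 0, 0, 0, 0.009, 0, 0, 0, 0.003, 0, 0, 0]

```text
time_s: 18.98
tcp_pos: [0.4411, 0.0795, 0.0047]
eef_rot: [-42.5, 89.9, -149.3]
contact_force: [1.0, 0.6, -0.0]
gripper_width: 0.048
```

play_rows:
  series: [0, 0, 0, 0, 0, 0, 0, 0, 0, 0, 0, 0, 0, 0, 0, 0, 0, 0, 0, 0]

```text
time_s: 19.4
tcp_pos: [0.4421, 0.0805, 0.0061]
eef_rot: [140.6, 89.9, 33.9]
contact_force: [-0.0, -1.2, 0.4]
gripper_width: 0.048
```

play_rows:
  series: [0, 0, 0, 0, 0, 0, 0, 0, 0, 0, 0, 0, 0, 0, 0, 0, 0, 0, 0, 0]
  jaw: 0

```text
time_s: 19.82
tcp_pos: [0.4417, 0.0802, 0.0056]
eef_rot: [-44.4, 90.0, -151.1]
contact_force: [-0.9, -0.0, 0.2]
gripper_width: 0.0203
```

play_rows:
  series: [0, 0, 0, 0, 0, 0, 0, 0, 0, 0, 0, 0, 0, 0, 0, 0, 0, 0, 0, 0]

```text
time_s: 20.23
tcp_pos: [0.4417, 0.0803, 0.0056]
eef_rot: [154.0, 90.0, 47.3]
contact_force: [-0.2, 0.8, -0.1]
gripper_width: 0.0156
```

```bash
python3 go.py 487.5 -328.5 60 -87.6
```

```text
t 20.23 tcp [441.7  80.3   5.6] phi -106.7 tiltdeg 0.0 w 15.6 F [-0.2  0.8 -0.1] j [ 36.  16. -43.  -0. -32.  38.]
spin total rad -0.334 rows 2.7
after spin, tool shift total mm: tx -54.4 ty 28.6 tz 410.3
```

play_rows:
  series: [-0.01, 0, 0, 0, -0.03, 0, 0, 0, -0.03, 0, 0, -0.111, -0.01, 0, 0, -0.111, 0, 0, 0, -0.111]

```text
time_s: 20.65
tcp_pos: [0.4434, 0.0812, 0.0885]
eef_rot: [117.8, 89.7, 30.5]
contact_force: [0.5, 0.9, -0.5]
gripper_width: 0.0156
```

play_rows:
  series: [0, 0.005, 0.025, 0, 0, 0.005, 0.035, 0, 0, 0.005, 0.04, 0, 0, 0.005, 0.04, 0, 0, 0.005, 0.04, 0]

```text
time_s: 21.07
tcp_pos: [0.474, -0.1002, 0.0857]
eef_rot: [104.1, 90.0, 16.5]
contact_force: [0.0, 1.0, -0.2]
gripper_width: 0.016
```

play_rows:
  series: [0, 0, 0.04, 0, 0, 0, 0.04, 0, 0, 0, 0.04, 0, 0, 0, 0.03, 0, 0, 0, 0.02, 0]

```text
time_s: 21.48
tcp_pos: [0.4806, -0.2713, 0.0852]
eef_rot: [-82.4, 90.0, -170.1]
contact_force: [0.5, 0.2, 0.6]
gripper_width: 0.0155
```

play_rows:
  series: [0, 0, 0.02, 0, 0, 0, 0.01, 0, 0, 0, 0, 0, 0, 0, 0, 0, 0, 0, 0, 0]

```text
time_s: 21.9
tcp_pos: [0.4821, -0.2977, 0.0854]
eef_rot: [-129.3, 90.0, 143.1]
contact_force: [-0.0, 0.3, 0.0]
gripper_width: 0.0152
```

```bash
python3 go.py 487.5 -328.5 40 -87.6
```

```text
t 21.9 tcp [ 482.1 -297.7   85.4] phi -87.6 tiltdeg 0.03 w 15.2 F [-0.   0.3  0. ] j [-12.  18. -23.  -0. -48. 104.]
spin total rad -0.0 rows 0.0
after spin, tool shift total mm: tx 45.4 ty 4.1 tz 31.0
```

play_rows:
  series: [0, 0.004, 0.015, 0, 0, 0, 0.016, 0, 0.02, 0, 0, 0, 0.02, 0, 0, 0, 0, 0, 0, 0]

```text
time_s: 22.32
tcp_pos: [0.4855, -0.3273, 0.0424]
eef_rot: [-117.8, 89.7, 154.6]
contact_force: [-1.0, -0.2, -1.1]
gripper_width: 0.0158
```

play_rows:
  series: [0, 0, 0, 0, 0, 0, 0, 0, 0, 0, 0, 0, 0, 0, 0, 0, 0, 0, 0, 0]

```text
time_s: 22.73
tcp_pos: [0.4882, -0.3292, 0.0465]
eef_rot: [70.1, 89.9, -17.5]
contact_force: [-0.0, -0.0, -1.2]
gripper_width: 0.016
```

```bash
python3 go.py 487.5 -328.5 9.5 -87.6
python3 - <<'E'
from h import *
s=capture("side"); cv2.imwrite("pics/g8.png",cv2.resize(s["img"][100:240,240:400],None,fx=3.5,fy=3.5))
E
```

```text
t 22.73 tcp [ 488.2 -329.2   46.5] phi -87.6 tiltdeg 0.09 w 16.0 F [-0.  -0.  -1.2] j [-15.  23. -23.   0. -45. 107.]
spin total rad -0.0 rows 0.0
after spin, tool shift total mm: tx 37.0 ty -0.6 tz -0.7
```

View pics/g8.png

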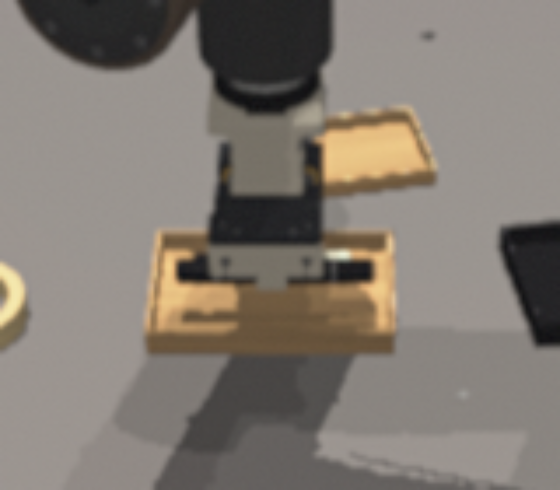

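Marker_a is level and aligned above the tray, with its ends at crop (180,270) and (372,270). Lowering and releasing.

play_rows:
  series: [0.012, 0, 0, 0, 0.012, 0, 0, 0, 0.008, 0, 0, 0, 0.004, 0, 0, 0, 0, 0, 0, 0]

```text
time_s: 23.2
tcp_pos: [0.4874, -0.3292, 0.0094]
eef_rot: [-98.8, 90.0, 173.6]
contact_force: [0.5, -0.1, -0.1]
gripper_width: 0.0159
```

play_rows:
  series: [0, 0, 0, 0, 0, 0, 0, 0, 0, 0, 0, 0, 0, 0, 0, 0, 0, 0, 0, 0]

```text
time_s: 23.62
tcp_pos: [0.4877, -0.3293, 0.0097]
eef_rot: [67.7, 90.0, -20.0]
contact_force: [0.5, -0.5, -0.6]
gripper_width: 0.016
```

play_rows:
  series: [0, 0, 0, 0, 0, 0, 0, 0, 0, 0, 0, 0, 0, 0, 0, 0, 0, 0, 0, 0]
  jaw: 26

```text
time_s: 24.03
tcp_pos: [0.4876, -0.3292, 0.0096]
eef_rot: [14.8, 90.0, -72.9]
contact_force: [0.8, 0.8, -0.1]
gripper_width: 0.0226
```

play_rows:
  series: [-0.01, 0, 0, 0, -0.02, 0, 0, 0, -0.03, 0, 0, 0, -0.03, 0, 0, 0, 0, 0, 0, 0]

```text
time_s: 24.45
tcp_pos: [0.491, -0.3308, 0.1065]
eef_rot: [61.9, 89.5, -25.6]
contact_force: [1.5, -0.4, -0.0]
gripper_width: 0.0226
```

```bash
python3 go.py 463 -88 70 -241
```

```text
t 24.45 tcp [ 491.  -330.8  106.5] phi -87.6 tiltdeg 0.55 w 22.6 F [ 1.5 -0.4 -0. ] j [-15.  18. -20.   0. -51. 107.]
spin total rad -0.464 rows 3.8
after spin, tool shift total mm: tx 36.5 ty 93.2 tz -225.9
```

play_rows:
  series: [0, 0, 0, 0.125, 0, 0, 0, 0.125, 0, 0, 0, 0.125, 0, 0, 0, 0.125, 0, 0, 0, 0.125]
  jaw: 60

```text
time_s: 24.87
tcp_pos: [0.4877, -0.3293, 0.1003]
eef_rot: [107.9, 90.0, -15.9]
contact_force: [-0.4, -0.7, -0.4]
gripper_width: 0.0494
```

play_rows:
  series: [0, 0, 0, 0.125, 0, 0, 0, 0.125, 0, 0, 0, 0.125, 0, 0, 0, 0.125, 0, 0, 0, 0.125]

```text
time_s: 25.28
tcp_pos: [0.4877, -0.3293, 0.1003]
eef_rot: [139.4, 90.0, -20.2]
contact_force: [0.6, 0.3, 0.4]
gripper_width: 0.0526
```

play_rows:
  series: [0, 0, 0, 0.125, 0, 0, 0, 0.125, 0, 0, 0, 0.125, 0, 0, 0, 0.125, 0, 0, 0, 0.125]

```text
time_s: 25.7
tcp_pos: [0.4877, -0.3292, 0.1003]
eef_rot: [176.0, 90.0, -19.4]
contact_force: [0.5, 0.5, 0.2]
gripper_width: 0.0523
```

play_rows:
  series: [0, 0, 0, 0.125, 0, 0, 0, 0.125, 0, 0, 0, 0.125, 0, 0, 0, 0.125, 0, 0, 0, 0.125]

```text
time_s: 26.12
tcp_pos: [0.4877, -0.3293, 0.1003]
eef_rot: [-152.3, 90.0, -23.5]
contact_force: [0.4, 0.3, 0.8]
gripper_width: 0.0527
```

play_rows:
  series: [0, 0, 0, 0.125, 0, 0, 0, 0.05, 0, 0, 0, 0, 0, 0, 0, 0, 0, 0, 0, 0]

```text
time_s: 26.53
tcp_pos: [0.4877, -0.3292, 0.0999]
eef_rot: [-142.0, 90.0, -22.8]
contact_force: [-0.1, 0.3, 0.2]
gripper_width: 0.0526
```

```bash
python3 go.py 463 -88 60 -241
```

```text
t 26.53 tcp [ 487.7 -329.2   99.9] phi 119.2 tiltdeg 0.03 w 52.6 F [-0.1  0.3  0.2] j [-15.  19. -20.   0. -51. -46.]
spin total rad 0.004 rows 0.0
after spin, tool shift total mm: tx 39.9 ty -95.4 tz 223.0
```

play_rows:
  series: [0, -0.014, 0.033, 0, 0, -0.016, 0.038, 0, 0, -0.016, 0.038, 0, 0, -0.016, 0.038, 0, 0, -0.016, 0.038, 0]

```text
time_s: 26.95
tcp_pos: [0.4653, -0.1282, 0.0997]
eef_rot: [-122.6, 90.0, -3.5]
contact_force: [0.6, 0.5, 0.0]
gripper_width: 0.0524
```

play_rows:
  series: [0, -0.016, 0.033, 0, 0.01, 0, 0, 0, 0.02, 0, 0, 0, 0.01, 0, 0, 0, 0, 0, 0, 0]

```text
time_s: 27.37
tcp_pos: [0.4624, -0.0927, 0.058]
eef_rot: [67.1, 89.8, -173.7]
contact_force: [-0.5, 0.6, 0.4]
gripper_width: 0.0527
```

play_rows:
  series: [0, 0, 0, 0, 0, 0, 0, 0, 0, 0, 0, 0, 0, 0, 0, 0, 0, 0, 0, 0]

```text
time_s: 27.78
tcp_pos: [0.4641, -0.0932, 0.0601]
eef_rot: [-109.2, 89.9, 9.8]
contact_force: [1.0, -0.3, 0.5]
gripper_width: 0.0528
```

```bash
python3 go.py 463 -87.5 4 -241
python3 - <<'E'
from h import *
s=capture("side"); cv2.imwrite("pics/g9.png",cv2.resize(s["img"][160:300,240:400],None,fx=3.5,fy=3.5))
s=capture("top"); cv2.imwrite("pics/g9t.png",cv2.resize(s["img"][170:290,250:450],None,fx=4,fy=4))
E
```

```text
t 27.78 tcp [464.1 -93.2  60.1] phi 119.1 tiltdeg 0.06 w 52.8 F [ 1.  -0.3  0.5] j [ 13.  12. -37.   0. -41. -73.]
spin total rad 0.001 rows 0.0
after spin, tool shift total mm: tx 56.1 ty -1.8 tz 5.5
```

View pics/g9.png

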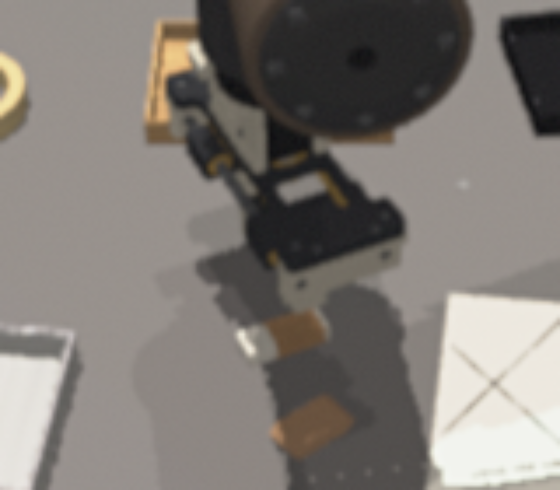

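View pics/g9t.png

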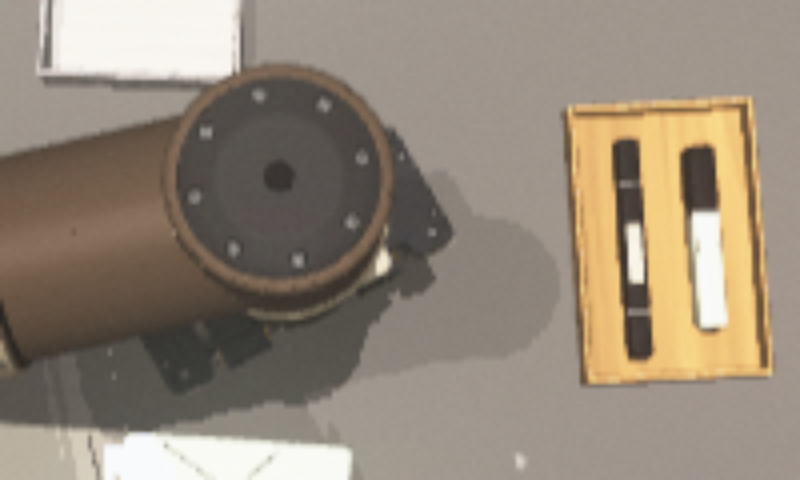

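Both markers lie in the tray, top crop (632,250) and (705,240). The eraser_a grasp is lined up.

play_rows:
  series: [0.012, -0.001, 0.0055, 0, 0.015, -0.001, 0, 0, 0.015, 0, 0, 0, 0.009, 0, 0, 0, 0.004, 0, 0, 0]

```text
time_s: 28.3
tcp_pos: [0.4621, -0.0874, 0.0034]
eef_rot: [72.2, 89.9, -168.7]
contact_force: [0.1, 0.4, 0.2]
gripper_width: 0.0524
```

play_rows:
  series: [0, 0, 0, 0, 0, 0, 0, 0, 0, 0, 0, 0, 0, 0, 0, 0, 0, 0, 0, 0]
  jaw: 0

```text
time_s: 28.72
tcp_pos: [0.4632, -0.0872, 0.0051]
eef_rot: [-107.3, 89.9, 11.8]
contact_force: [-0.1, 0.5, -0.0]
gripper_width: 0.0247
```

play_rows:
  series: [0, 0, 0, 0, 0, 0, 0, 0, 0, 0, 0, 0, 0, 0, 0, 0, 0, 0, 0, 0]

```text
time_s: 29.13
tcp_pos: [0.4632, -0.0872, 0.0051]
eef_rot: [-114.4, 90.0, 4.7]
contact_force: [-1.5, 1.0, 5.7]
gripper_width: 0.0236
```

```bash
python3 go.py 645 -29 70 -3
```

```text
t 29.13 tcp [463.2 -87.2   5.1] phi 119.1 tiltdeg 0.05 w 23.6 F [-1.5  1.   5.7] j [ 13.  17. -40.   0. -33. -74.]
spin total rad -1.01 rows 8.3
after spin, tool shift total mm: tx -64.9 ty -67.6 tz -178.5
```

Run:
```python
from h import *
t=dict(np.load("top0.npz")); s=dict(np.load("side0.npz"))
c=np.array([(64,248),(166,256),(132,380),(22,374)])/2.7+[199.7,159.7]
w=ray(s,c,.03)*1000; print(w.round(1),w.mean(0)-[3,-4])
# top: bright floor region
g=t["img"][150:200,255:318]
V=cv2.cvtColor(g,cv2.COLOR_BGR2GRAY); m=(V>190).astype(np.uint8)
cs,_=cv2.findContours(m,cv2.RETR_EXTERNAL,cv2.CHAIN_APPROX_NONE);k=max(cs,key=cv2.contourArea)[:,0,:]+[255,150]
P=(ray(t,k,.004)*1000).astype(np.float32); print("floor",cv2.minAreaRect(P))
cv2.imwrite("pics/tin.png",cv2.resize(g,None,fx=10,fy=10,interpolation=cv2.INTER_CUBIC))
```

```text
[[690.5 -69.1]
 [600.9 -63.8]
 [607.9  71.5]
 [696.3  69.9]] [645.88837118   6.11054288]
floor ((651.2727661132812, 0.16796875), (130.4630889892578, 87.57579803466797), 89.56305694580078)
```

View pics/tin.png

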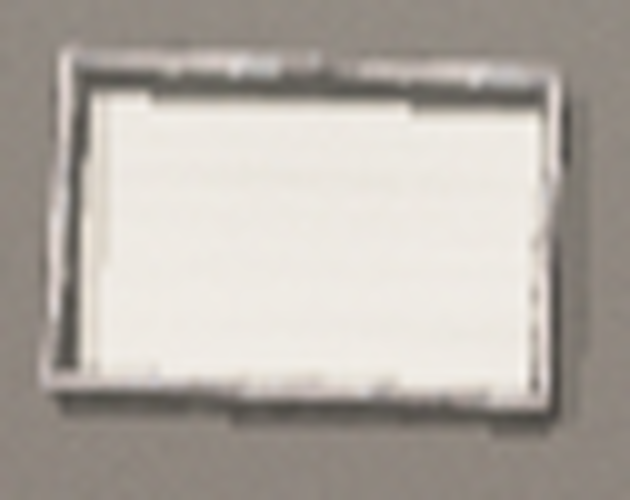

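The tin rim centre is at top (285.5,173), which gives about (646.5, 1.5) mm. Lifting, turning and carrying eraser_a there.

play_rows:
  series: [-0.01, 0, 0, 0, -0.03, 0, 0, 0, -0.03, 0, 0, -0.12, 0, 0, 0, -0.12, 0, 0, 0, -0.12]

```text
time_s: 29.55
tcp_pos: [0.4641, -0.087, 0.0765]
eef_rot: [-128.1, 89.8, 11.9]
contact_force: [0.5, -0.0, -0.9]
gripper_width: 0.024
```

play_rows:
  series: [0, 0, 0, -0.12, 0, 0, 0, -0.12, 0, 0, 0, -0.12, 0, 0, 0, -0.12, 0, 0, 0, -0.12]

```text
time_s: 29.97
tcp_pos: [0.4626, -0.0873, 0.0746]
eef_rot: [-45.0, 90.0, 129.4]
contact_force: [0.0, 0.2, -0.3]
gripper_width: 0.0237
```

play_rows:
  series: [0, 0, 0, -0.05, 0, -0.02, -0.03, 0, 0, -0.02, -0.04, 0, 0, -0.02, -0.04, 0, 0, -0.007, -0.04, 0]

```text
time_s: 30.38
tcp_pos: [0.612, -0.0289, 0.0748]
eef_rot: [-141.7, 90.0, 35.3]
contact_force: [-0.0, 0.2, 0.4]
gripper_width: 0.0238
```

play_rows:
  series: [0, 0, -0.02, 0, 0, 0, 0, 0, 0, 0, 0, 0, 0, 0, 0, 0, 0, 0, 0, 0]

```text
time_s: 30.8
tcp_pos: [0.6294, -0.032, 0.0745]
eef_rot: [3.0, 90.0, 179.9]
contact_force: [0.3, -0.1, 0.2]
gripper_width: 0.024
```

```bash
python3 go.py 645 -29.5 40 -3;python3 - <<'E'
from h import *
s=capture("side"); cv2.imwrite("pics/g10.png",cv2.resize(s["img"][200:340,180:340],None,fx=3.5,fy=3.5))
E
```

```text
t 30.8 tcp [629.4 -32.   74.5] phi 176.9 tiltdeg 0.05 w 24.0 F [ 0.3 -0.1  0.2] j [ 15.  24. -16.  -0. -50. -18.]
spin total rad -0.001 rows 0.0
after spin, tool shift total mm: tx 34.5 ty -3.3 tz -15.5
```

View pics/g10.png

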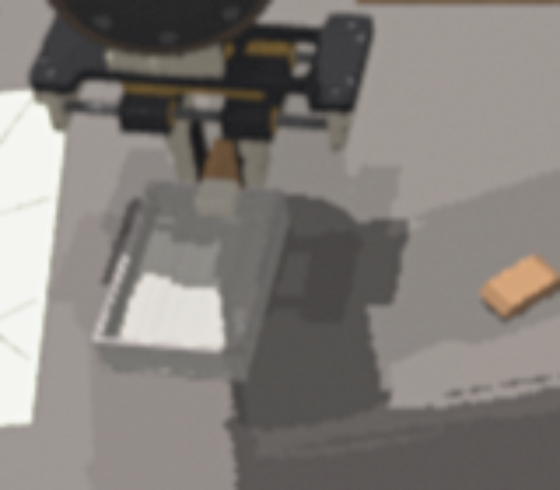

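Eraser_a is held, side crop (220,175). Shifting and lowering.

play_rows:
  series: [0, -0.003, -0.0155, 0, 0, 0, 0, 0, 0.015, 0, 0, 0, 0.015, 0, 0, 0, 0, 0, 0, 0]

```text
time_s: 31.27
tcp_pos: [0.6436, -0.0299, 0.0423]
eef_rot: [5.1, 89.8, -178.0]
contact_force: [-1.5, 0.5, -0.0]
gripper_width: 0.024
```

play_rows:
  series: [0, 0, 0, 0, 0, 0, 0, 0, 0, 0, 0, 0, 0, 0, 0, 0, 0, 0, 0, 0]

```text
time_s: 31.68
tcp_pos: [0.6465, -0.0295, 0.0453]
eef_rot: [-165.3, 89.9, 11.7]
contact_force: [-0.3, -0.7, -0.5]
gripper_width: 0.0238
```

```bash
python3 go.py 645 -29.5 9.3 -3;python3 - <<'E'
from h import *
s=capture("side"); cv2.imwrite("pics/g11.png",cv2.resize(s["img"][200:340,180:340],None,fx=3.5,fy=3.5))
E
```

```text
t 31.68 tcp [646.5 -29.5  45.3] phi 177.0 tiltdeg 0.07 w 23.8 F [-0.3 -0.7 -0.5] j [ 15.  27. -15.   0. -48. -18.]
spin total rad -0.001 rows 0.0
after spin, tool shift total mm: tx 36.0 ty 0.1 tz 1.5
```

View pics/g11.png

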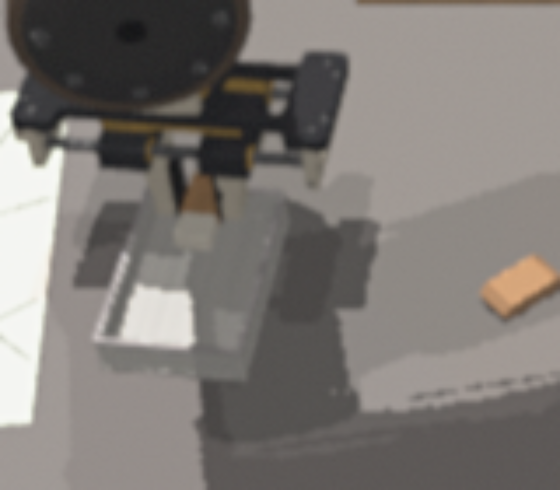

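play_rows:
  series: [0.01, 0, 0.001, 0, 0.01, 0, 0, 0, 0.005, 0, 0, 0, 0, 0, 0, 0, 0, 0, 0, 0]

```text
time_s: 32.15
tcp_pos: [0.6446, -0.0297, 0.0185]
eef_rot: [19.2, 89.9, -163.9]
contact_force: [-0.9, -0.1, -0.4]
gripper_width: 0.0238
```

```bash
python3 go.py 645 -29.5 9.3 -3;python3 - <<'E'
from h import *
s=capture("side"); cv2.imwrite("pics/g12.png",cv2.resize(s["img"][220:320,190:290],None,fx=5.5,fy=5.5))
E
```

```text
t 32.15 tcp [644.6 -29.7  18.5] phi 177.0 tiltdeg 0.11 w 23.8 F [-0.9 -0.1 -0.4] j [ 15.  29. -16.   0. -45. -18.]
spin total rad -0.001 rows 0.0
after spin, tool shift total mm: tx 9.2 ty -0.2 tz -0.4
```

View pics/g12.png

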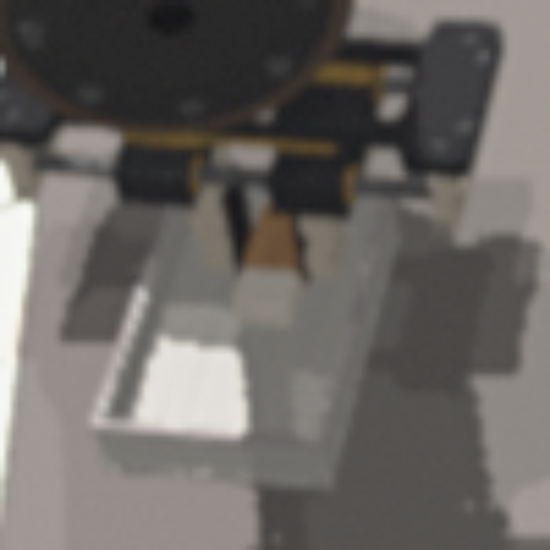

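The fingers are inside the tin walls, crop (195–345 between 160 and 370). Lowering the last bit.

play_rows:
  series: [0.004, 0, -0.001, 0, 0.004, 0, 0, 0, 0.001, 0, 0, 0, 0, 0, 0, 0, 0, 0, 0, 0]

```text
time_s: 32.62
tcp_pos: [0.6461, -0.0296, 0.0105]
eef_rot: [21.5, 90.0, -161.6]
contact_force: [0.0, 0.7, 0.3]
gripper_width: 0.0238
```

play_rows:
  series: [0, 0, 0, 0, 0, 0, 0, 0, 0, 0, 0, 0, 0, 0, 0, 0, 0, 0, 0, 0]

```text
time_s: 33.03
tcp_pos: [0.6462, -0.0296, 0.0107]
eef_rot: [-166.7, 90.0, 10.3]
contact_force: [-0.0, -0.3, 0.1]
gripper_width: 0.0236
```

```bash
python3 go.py 645 -29.5 9.3 -3
```

```text
t 33.03 tcp [646.2 -29.6  10.7] phi 177.0 tiltdeg 0.01 w 23.6 F [-0.  -0.3  0.1] j [ 15.  29. -17.   0. -44. -18.]
spin total rad -0.001 rows 0.0
after spin, tool shift total mm: tx 1.4 ty -0.0 tz 1.2
```

Release (open to about 29 mm), rise, and go to eraser_b.

play_rows:
  series: [0.0015, 0, 0, 0, 0, 0, 0, 0, 0, 0, 0, 0, 0, 0, 0, 0, 0, 0, 0, 0]

```text
time_s: 33.45
tcp_pos: [0.6463, -0.0296, 0.0092]
eef_rot: [-173.3, 90.0, 3.7]
contact_force: [0.5, -0.3, 1.6]
gripper_width: 0.0236
```

play_rows:
  series: [0, 0, 0, 0, 0, 0, 0, 0, 0, 0, 0, 0, 0, 0, 0, 0, 0, 0, 0, 0]
  jaw: 34

```text
time_s: 33.87
tcp_pos: [0.646, -0.0296, 0.009]
eef_rot: [7.6, 90.0, -175.5]
contact_force: [-0.3, -0.5, -0.2]
gripper_width: 0.0295
```

play_rows:
  series: [-0.01, 0, 0, 0, -0.02, 0, 0, 0, -0.03, 0, 0, 0, -0.03, 0, 0, 0, 0, 0, 0, 0]

```text
time_s: 34.28
tcp_pos: [0.65, -0.0293, 0.1066]
eef_rot: [-173.8, 89.4, 3.3]
contact_force: [1.5, -0.0, 1.3]
gripper_width: 0.03
```

```bash
python3 go.py 440 -8 60 -49
```

```text
t 34.28 tcp [650.  -29.3 106.6] phi 177.0 tiltdeg 0.57 w 30.0 F [ 1.5 -0.   1.3] j [ 15.  23. -12.   0. -54. -18.]
spin total rad 0.804 rows 6.6
after spin, tool shift total mm: tx 46.6 ty 144.5 tz 153.9
```

play_rows:
  series: [0, 0, 0, 0.115, 0, 0, 0, 0.115, 0, 0, 0, 0.115, 0, 0, 0, 0.115, 0, 0, 0, 0.115]
  jaw: 65

```text
time_s: 34.7
tcp_pos: [0.6463, -0.0296, 0.0999]
eef_rot: [-132.9, 90.0, 10.8]
contact_force: [-0.8, -0.5, 0.7]
gripper_width: 0.055
```

play_rows:
  series: [0, 0, 0, 0.115, 0, 0, 0, 0.115, 0, 0.025, 0.028, 0, 0, 0.028, 0.028, 0, 0, 0.028, 0.028, 0]

```text
time_s: 35.12
tcp_pos: [0.5286, -0.0191, 0.0989]
eef_rot: [78.1, 90.0, -151.1]
contact_force: [-0.3, 0.5, 1.2]
gripper_width: 0.057
```

play_rows:
  series: [0, 0.028, 0.028, 0, 0, 0.028, 0.028, 0, 0, 0, 0, 0, 0, 0, 0, 0, 0, 0, 0, 0]

```text
time_s: 35.53
tcp_pos: [0.4518, -0.0129, 0.1003]
eef_rot: [-115.0, 89.8, 15.9]
contact_force: [-0.7, 0.5, 0.4]
gripper_width: 0.057
```

```bash
python3 go.py 440 -8 55 -49
python3 - <<'E'
from h import *
s=capture("top"); cv2.imwrite("pics/g13.png",cv2.resize(s["img"][140:290,200:400],None,fx=4,fy=4))
s=capture("side"); cv2.imwrite("pics/g13s.png",cv2.resize(s["img"][220:320,190:350],None,fx=4,fy=4))
E
```

```text
t 35.53 tcp [451.8 -12.9 100.3] phi 130.9 tiltdeg 0.16 w 57.0 F [-0.7  0.5  0.4] j [ 23.   7. -37.   0. -47. -73.]
spin total rad -0.002 rows 0.0
after spin, tool shift total mm: tx 45.3 ty 5.7 tz 11.4
```

View pics/g13.png

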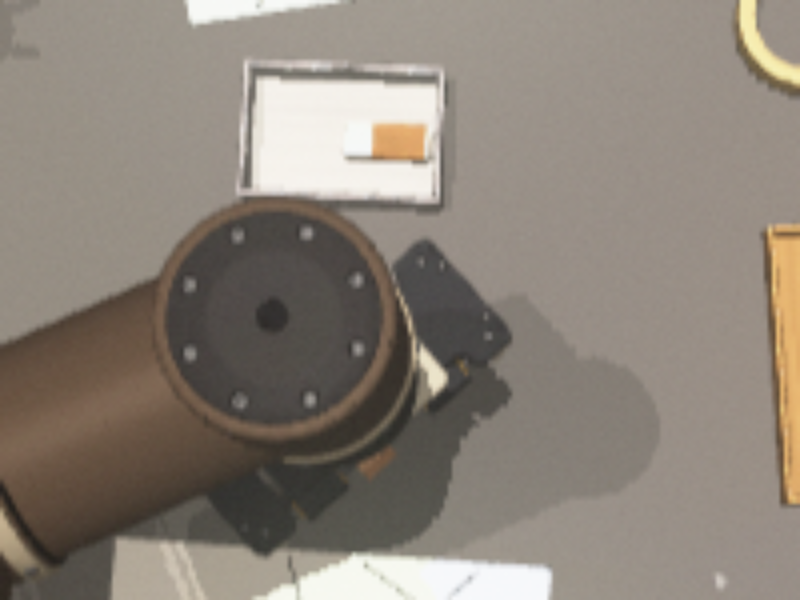

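View pics/g13s.png

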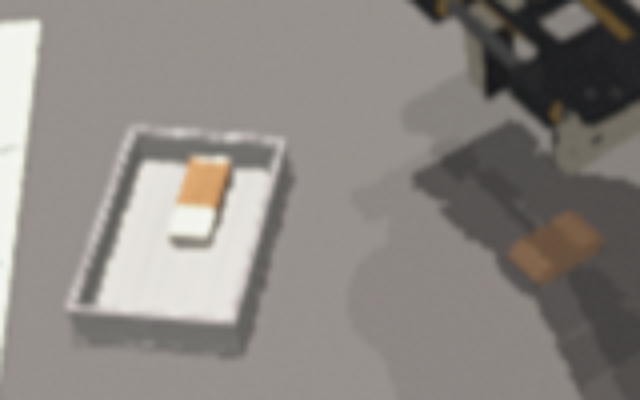

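eraser_a lies flat in the tin, top crop (385,140), with free space left of it. Now eraser_b.

play_rows:
  series: [0.01, 0.003, 0.006, 0, 0.015, 0.003, 0.005, 0, 0.015, 0, 0, 0, 0, 0, 0, 0, 0, 0, 0, 0]

```text
time_s: 36.05
tcp_pos: [0.4395, -0.0091, 0.0586]
eef_rot: [78.8, 89.9, -150.4]
contact_force: [0.8, -0.1, -0.7]
gripper_width: 0.057
```

play_rows:
  series: [0, 0, 0, 0, 0, 0, 0, 0, 0, 0, 0, 0, 0, 0, 0, 0, 0, 0, 0, 0]

```text
time_s: 36.47
tcp_pos: [0.4395, -0.0088, 0.0595]
eef_rot: [-108.1, 90.0, 22.7]
contact_force: [0.5, 0.2, 0.2]
gripper_width: 0.057
```

```bash
python3 go.py 440 -8 5 -49
```

```text
t 36.47 tcp [439.5  -8.8  59.5] phi 130.8 tiltdeg 0.05 w 57.0 F [0.5 0.2 0.2] j [ 25.   9. -41.   0. -40. -74.]
spin total rad -0.003 rows 0.0
after spin, tool shift total mm: tx 54.5 ty -0.9 tz 0.3
```

play_rows:
  series: [0.012, -0.001, 0, 0, 0.015, 0, 0, 0, 0.015, 0, 0, 0, 0.009, 0, 0, 0, 0.004, 0, 0, 0]

```text
time_s: 36.88
tcp_pos: [0.4393, -0.0085, 0.0031]
eef_rot: [70.3, 89.9, -158.9]
contact_force: [0.3, -0.9, -0.5]
gripper_width: 0.057
```

play_rows:
  series: [0, 0, 0, 0, 0, 0, 0, 0, 0, 0, 0, 0, 0, 0, 0, 0, 0, 0, 0, 0]
  jaw: 0

```text
time_s: 37.3
tcp_pos: [0.4403, -0.0081, 0.0046]
eef_rot: [-107.2, 89.9, 23.6]
contact_force: [0.1, -0.2, -0.2]
gripper_width: 0.0292
```

play_rows:
  series: [0, 0, 0, 0, 0, 0, 0, 0, 0, 0, 0, 0, 0, 0, 0, 0, 0, 0, 0, 0]

```text
time_s: 37.72
tcp_pos: [0.4403, -0.0081, 0.0045]
eef_rot: [-114.0, 90.0, 16.9]
contact_force: [-1.7, 1.2, 6.1]
gripper_width: 0.0258
```

```bash
python3 go.py 647.5 33 70 -3
```

```text
t 37.72 tcp [440.3  -8.1   4.5] phi 130.9 tiltdeg 0.05 w 25.8 F [-1.7  1.2  6.1] j [ 25.  15. -44.   0. -31. -74.]
spin total rad -0.805 rows 6.6
after spin, tool shift total mm: tx -65.5 ty -51.9 tz -204.8
```

play_rows:
  series: [-0.01, 0, 0, 0, -0.03, 0, 0, 0, -0.03, 0, 0, -0.115, 0, 0, 0, -0.115, 0, 0, 0, -0.115]

```text
time_s: 38.13
tcp_pos: [0.4412, -0.0077, 0.076]
eef_rot: [-127.6, 89.7, 23.3]
contact_force: [-0.3, -0.8, -0.6]
gripper_width: 0.0258
```

play_rows:
  series: [0, 0, 0, -0.115, 0, 0, 0, -0.115, 0, 0, 0, -0.115, 0, 0, 0, -0.115, 0, -0.005, -0.02, 0]

```text
time_s: 38.55
tcp_pos: [0.4571, -0.0052, 0.0739]
eef_rot: [0.2, 89.9, 177.5]
contact_force: [-0.8, -0.1, -0.2]
gripper_width: 0.0261
```

play_rows:
  series: [0, -0.01, -0.035, 0, 0, -0.01, -0.038, 0, 0, -0.01, -0.038, 0, 0, -0.01, -0.038, 0, 0, -0.007, -0.03, 0]

```text
time_s: 38.97
tcp_pos: [0.6441, 0.0336, 0.0737]
eef_rot: [157.4, 90.0, -25.7]
contact_force: [1.0, 0.7, -0.6]
gripper_width: 0.0257
```

play_rows:
  series: [0, 0, 0, 0, 0, 0, 0, 0, 0, 0, 0, 0, 0, 0, 0, 0, 0, 0, 0, 0]

```text
time_s: 39.38
tcp_pos: [0.6406, 0.033, 0.0744]
eef_rot: [-21.9, 90.0, 155.1]
contact_force: [-0.3, 0.2, 0.3]
gripper_width: 0.0253
```

```bash
python3 go.py 647.5 33 40 -3
```

```text
t 39.38 tcp [640.6  33.   74.4] phi 177.0 tiltdeg 0.0 w 25.3 F [-0.3  0.2  0.3] j [ 20.  25. -14.  -0. -51. -23.]
spin total rad -0.001 rows 0.0
after spin, tool shift total mm: tx 34.4 ty -0.4 tz -6.9
```

play_rows:
  series: [0, 0, -0.007, 0, 0.01, 0, 0, 0, 0.015, 0, 0, 0, 0.015, 0, 0, 0, 0.01, 0, 0, 0]

```text
time_s: 39.8
tcp_pos: [0.6476, 0.0326, 0.0223]
eef_rot: [7.3, 89.9, -175.8]
contact_force: [-0.4, 0.4, -0.7]
gripper_width: 0.0257
```

play_rows:
  series: [0, 0, 0, 0, 0, 0, 0, 0, 0, 0, 0, 0, 0, 0, 0, 0, 0, 0, 0, 0]

```text
time_s: 40.22
tcp_pos: [0.649, 0.033, 0.025]
eef_rot: [-160.7, 89.9, 16.3]
contact_force: [-0.4, 0.4, 0.4]
gripper_width: 0.0257
```

```bash
python3 go.py 647.5 33 8.7 -3
python3 - <<'E'
from h import *
s=capture("side"); cv2.imwrite("pics/g14s.png",cv2.resize(s["img"][220:320,190:290],None,fx=5.5,fy=5.5))
E
```

```text
t 40.22 tcp [649.  33.  25.] phi 177.0 tiltdeg 0.09 w 25.7 F [-0.4  0.4  0.4] j [ 20.  29. -16.   0. -46. -23.]
spin total rad -0.001 rows 0.0
after spin, tool shift total mm: tx 16.3 ty 0.1 tz 1.5
```

View pics/g14s.png

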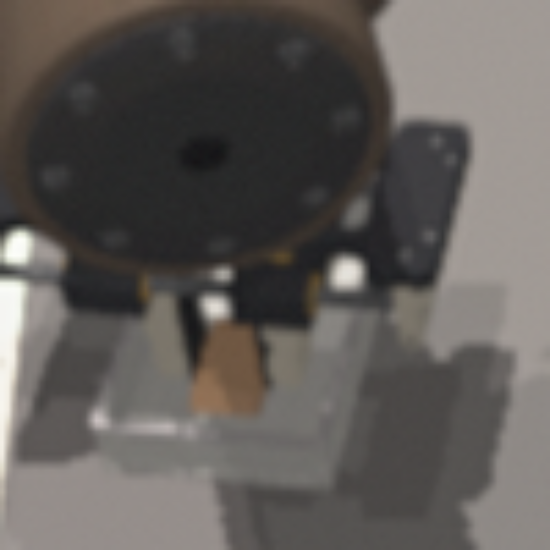

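The fingers and eraser_b are inside the tin, crop (230,370), clear of the near wall rim at row 430. Lowering.

play_rows:
  series: [0.006, 0, 0.0015, 0, 0.005, 0, 0, 0, 0.004, 0, 0, 0, 0.0015, 0, 0, 0, 0, 0, 0, 0]

```text
time_s: 40.68
tcp_pos: [0.6465, 0.0328, 0.0081]
eef_rot: [39.3, 90.0, -143.7]
contact_force: [-4.0, 0.4, 10.0]
gripper_width: 0.0259
```

play_rows:
  series: [0, 0, 0, 0, 0, 0, 0, 0, 0, 0, 0, 0, 0, 0, 0, 0, 0, 0, 0, 0]

```text
time_s: 41.1
tcp_pos: [0.6465, 0.0328, 0.0081]
eef_rot: [34.4, 90.0, -148.6]
contact_force: [-4.7, 0.4, 10.0]
gripper_width: 0.0259
```

play_rows:
  series: [0, 0, 0, 0, 0, 0, 0, 0, 0, 0, 0, 0, 0, 0, 0, 0, 0, 0, 0, 0]
  jaw: 37

```text
time_s: 41.52
tcp_pos: [0.6468, 0.0328, 0.0072]
eef_rot: [22.1, 90.0, -161.0]
contact_force: [-0.2, -0.4, 0.4]
gripper_width: 0.0325
```

play_rows:
  series: [-0.01, 0, 0, 0, -0.02, 0, 0, 0, -0.03, 0, 0, 0, -0.03, 0, 0, 0, -0.03, 0, 0, 0]

```text
time_s: 41.93
tcp_pos: [0.6468, 0.0327, 0.1295]
eef_rot: [73.6, 90.0, -109.4]
contact_force: [0.9, -0.0, 0.0]
gripper_width: 0.0325
```

play_rows:
  series: [-0.03, 0, 0.03, 0, 0, 0, 0.04, 0, 0, 0, 0.04, 0, 0, 0, 0.04, 0, 0, 0, 0.03, 0]

```text
time_s: 42.35
tcp_pos: [0.4649, 0.0418, 0.1576]
eef_rot: [-105.0, 90.0, 72.0]
contact_force: [0.3, 0.4, -0.1]
gripper_width: 0.0322
```

```bash
python3 go.py
python3 - <<'E'
from h import *
t=capture("top"); cv2.imwrite("pics/f_t.png",t["img"]); np.savez("tf.npz",**t)
s=capture("side"); cv2.imwrite("pics/f_s.png",s["img"])
E
```

```text
t 42.35 tcp [464.9  41.8 157.6] phi 176.9 tiltdeg 0.04 w 32.2 F [ 0.3  0.4 -0.1] j [ 29.   4. -30.  -0. -55. -32.]
```

View pics/f_t.png

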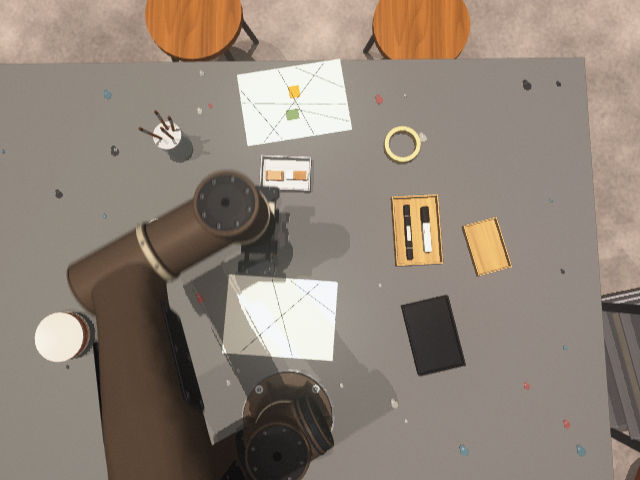

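View pics/f_s.png

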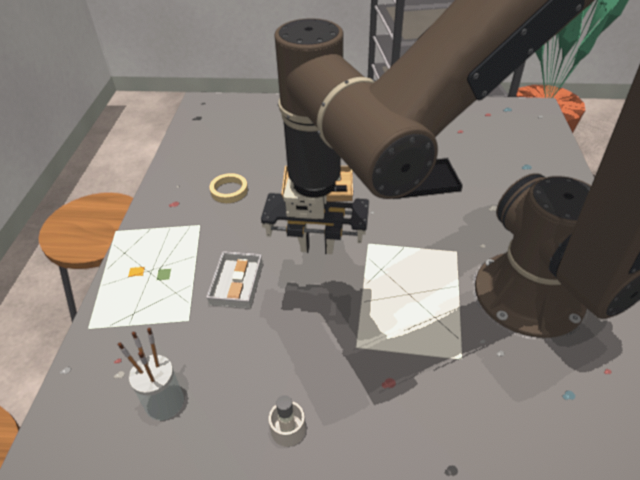

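```bash
python3 - <<'E'
import cv2,numpy as np
t=cv2.imread("pics/f_t.png");s=cv2.imread("pics/f_s.png")
A=cv2.resize(t[145:205,250:325],(400,320),interpolation=cv2.INTER_CUBIC);B=cv2.resize(s[245:310,200:281],(400,320),interpolation=cv2.INTER_CUBIC)
C=cv2.resize(t[185:275,380:455],(267,280));D=cv2.resize(s[380:450,250:325],(266,280)); E=cv2.resize(t[205:255,135:185],(267,280))
cv2.imwrite("pics/f_c.png",np.vstack([np.hstack([A,B]),np.hstack([C,D,E])]))
E
python3 - <<'E'
from meas import *
c=dict(np.load("tf.npz")); hsv=cv2.cvtColor(c["img"],cv2.COLOR_BGR2HSV); V=hsv[...,2]; S=hsv[...,1]
dw=((V<75)|((V>175)&(S<60))).astype(np.uint8)
mk=cv2.morphologyEx(dw,cv2.MORPH_CLOSE,np.ones((3,3)))
ctr=np.array([488.5,-353.5]); a=np.radians(2.4); R=np.array([[np.cos(a),np.sin(a)],[-np.sin(a),np.cos(a)]])
for n,b,z in(("ma",(402,200,415,264),.012),("mb",(419,200,433,258),.014)):
    x,y,g=rectpose(c,b,mk,z,n); print(" tray frame",(R@(np.array([x,y])-ctr)).round(1))
E
```

```text
ma c 485.4 -329.5 size 145.7 16.1 long ang 2.2
 tray frame [-2.1 24.1]
mb c 491.4 -378.4 size 121.3 21.0 long ang 3.3
 tray frame [  1.9 -25. ]
```

View pics/f_c.png

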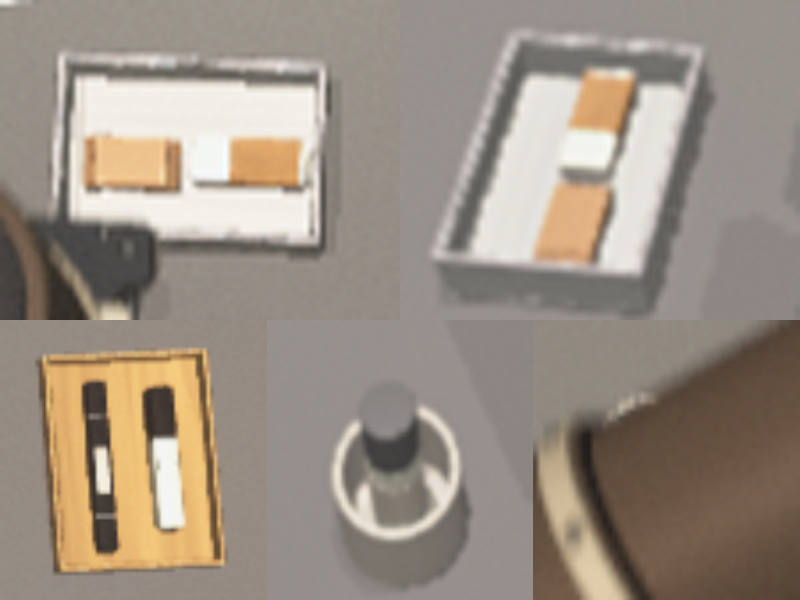

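The close-ups show everything placed:
- **Erasers:** both flat in the tin, side by side.
- **Markers:** both lengthwise in the tray, about 24–25 mm either side of its centre line.
- **Glue stick:** upright in the pot, cap up.
- **Jar and tape:** at the same pixels as at the start.

The arm is clear of everything, so I'm handing in.

```bash
python3 -c "
from plant import close_job; print(close_job())"
```

```text
the job is handed in; nothing more can be done
None
```

All five things are put away, and I handed the job in at about 42 s of the 115 s allowed. No verdict is reported.

- **Markers:** both lie lengthwise in the larger wooden tray. The top view puts marker_a at about (-2, +24) mm and marker_b at (+2, -25) mm in the tray frame, both within about 1° of its length.
- **Erasers:** both lie flat in the tin, end to end with a gap between them, seen in both views. I judged this by eye and did not measure their final positions.
- **Glue stick:** it stands upright, cap up, in the pot. I let it go at about (494, 339) mm, within 2 mm of the pot centre I measured, on a light floor contact of 1.5 N. Its last check was from the side camera only, because the arm hid the pot from above.
- **Bystanders:** the jar and the tape roll show at their starting pixels, and I went nowhere near them.

**What disagreed:** the side camera differed from the top camera by about 3 mm in x and 2–5 mm in y. I weighted the top view, and every grasp and placement worked with that. I pressed eraser_b onto the tin floor with about 10 N before letting go, which is within the limits.

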